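# Load and clamp the bench shaker

## Robot

A 6-joint arm with a two-finger parallel gripper is mounted at the origin on the work surface. World frame = base frame: x ahead of the robot, y to its left, z up, the work surface at z = 0. Lengths are in m, angles in rad, forces in N, time in s.
With the tool pointing down it reaches from about 0.35 to 0.725 m from the base axis. Payload 6 kg.
Tool frame: the origin (TCP) lies midway between the tips of the shut fingers; the grasp point (between the pads) lies 19 mm behind it; z points along the fingers, y is the direction in which the jaws open and shut (so a half turn about z gives the same grasp; the last joint's range is limited). The gripper opens to 85 mm and grips with 20 to 120 N. Pads are 22 mm wide; open, the fingers measure 114 mm over their backs; the gripper's body (76 mm by 85 mm) begins 54 mm behind the grasp point. The pads swing forward as they close: fully open they stand 13 mm farther back than shut.
Start: joints at [1.539, 0.04, 0.085, 0, -1.615, -0.334], TCP at [0.215, 0.56, 0.231] pointing down, gripper open.
Joint ranges: [-2.56, 2.56], [-1.29, 2.01], [-1.08, 1.49], [-3.29, 1.98], [-2.81, -0.18], [-2.99, 2.99]. Speed limits (rad/s): [2.57, 2.57, 3.01, 3.14, 3.14, 3.14].

## Interface

Orientations are given as a unit quaternion [x, y, z, w].
In Python, from station import ctrl, cams, workorder gives the robot as it stands.
- The arm moves only by the tool play_rows, never from a script. Its argument "moves" is a list of rows, each a list of 7 numbers: the shift along the tool's x, y, z in cm, then the turn, a rotation vector about the tool's x, y, z in degrees, then the closure, from 0 (fully open) to 1 (shut). A call has 1 to 10 rows; each row is the pose to reach, as a shift and turn from the pose commanded when the call began, along the tool's axes at that moment; what a row does not reach only later rows make up. A row lasts 1/8 s, in which the tool goes at most 62.5 mm and 10.7 degrees, less where a joint would pass 70% of its speed; a pose out of reach is approached as far as the arm can. A call with a gripper value outside its range is refused whole. The fingers move at their own pace and stop on an object; "force" is the grip in N (left out, the last holds). Time passes only in rows, so rows that repeat a pose let the fingers close. It gives the time, the measured TCP pose, the force and the opening at its end, in the units of the state.
- ctrl.get_state(): the state, without advancing time (a new reading comes with each control period).
- cams.camera(name): name is "scene" or "top"; returns a dict with "frame" (400x640x3 uint8, red, green, blue), "K" (3x3 intrinsics, pixels), "cam_to_world" (4x4, takes a point from camera to world coordinates). Camera axes: x right, y up, looking along -z (the intrinsics and any distortion apply to the point x, -y, -z); pixel columns grow to the right and rows downward; lengths in m; the calibration is good to about 2 mm. A picture is of the moment at which its call begins. There is no depth.
- workorder.job_done(): hands the job in, once; it reports no verdict.
The state is a dict: "clock": time; "q": joint angles; "joint_velocities": joint speeds; "effort": joint torques, N m; "position": TCP position; "tcp_rot": TCP orientation; "wrist_force": force on the tool from outside, world axes, zero at the start; "ft_torque": the same for the moment, N m; "grip_width": opening from 0.0 (shut) to 1.0 (fully open).
Only numpy, scipy, OpenCV 4.12 (cv2) and the standard library are available. Lean on these libraries where they do the work, as an engineer would, in place of code of your own. Each camera call takes 0.05 s, during which the arm holds its last target.

## Task

Get the reagent bottles ready to mix: flip the shaker's pawl back, slide the jaw fully open, and stand every bottle from the paper pad upright in one row between the jaws. Then close the jaw snugly on them with the pawl dropped back into its rack, lay the hold-down bar across its two posts, centred and lying in both notches, and last of all turn the power handle on. Leave the specimen cup, test cassettes and marker where they are.

Things in the scene. Friction and masses are not known exactly. Their poses are not given: they have to be found in the camera images.
- shaker: bench shaker, fixed: white base 250 (x) x 320 (y) x 50 mm tall; origin at the centre of its underside, +x away from the robot at zero yaw, +z up. This is the frame of all 'shaker' coordinates here (mm). Its flat top is at z 50
- bay (a point): a fixed point on the shaker's top (shaker x 50, y 0, z 50) in the middle of where the bottles go. Far of it the fixed jaw: a wall 200 wide (y -100 to 100), top edge z 85, its clamping face at x 90 looking to -x. Near of it the sliding jaw, a parallel wall equally wide and high. Bottles stand in one row along y between the two faces
- post_left (a point): middle of the notch floor of the bar post at shaker x 68, y +125, z 120. The post is 20 mm thick in y; the open-topped notch is 28 mm wide in x, its cheeks reach up to z 136. Axes as the shaker's
- post_right (a point): the same for the other bar post, at shaker x 68, y -125, z 120
- pivot (a point): the pawl's pivot on the shaker, at x -78, y 85, z 80, axis along shaker y, in a bracket 31 mm wide (y) and up to z 86. The toothed rack runs along the jaw carriage under the pawl at y 85, tooth tops at z 66. Axes as the shaker's
- jaw (a joint): sliding jaw, m, 0 to 0.076: the gap between the two jaw faces is 0.020 + this value, so about 0.024 is closed on 44 mm bottles and 0.076 is fully open. It opens towards shaker -x. It slides with about 2 N of friction and stays where it is left; with the pawl down it can be pushed shut (clicking over 8 mm teeth) but not opened
- jaw_knob (a point): centre of the black square grip block on the sliding jaw's carriage, 28 x 28 mm in plan, its lower end at shaker z 63 and its top at z 107; at shaker x = -jaw, y 0
- pawl (a joint): ratchet pawl, rad: 0 (up to about 0.2 while it rides over a tooth) = dropped, its tip in the rack; 1.05 = thrown back clear of the rack. It turns about the pivot so that the tab goes towards shaker -x as the value grows. It is over-centre: pushed past about 0.65 either way its own weight carries it to the other end, where it stays. Weighs 90 g, moves with far less than 1 N
- pawl_tab (a point): a point 34 mm out from the pivot on the pawl's tab, a plate 18 mm wide (y), 6 mm thick (the black grip on it 8 mm) that reaches 46 mm from the pivot. At 0 the tab points up, leaning 30 degrees from vertical towards shaker +x; at 1.05 it leans 30 degrees from vertical towards -x. The toothed arm leaves the pivot at 85 degrees from the tab, on the +x side, 42 mm long
- bar_grip (a point): centre of the black grip block on the hold-down bar. The bar is aluminium, 290 mm long (its y axis), 20 wide (its x axis), 10 thick; the grip stands on its middle, 44 mm along the bar, 16 mm across it, 30 tall, so this point is 25 mm above the bar's underside (grip from 10 to 40 mm). 220 g. It starts lying flat on the table, grip up
- handle (a joint): rotary handle of the power isolator, rad: 0 = off, 1.57 = on, sprung detents at both; turns clockwise seen from above as the value grows; once past about half-way it snaps on to the next detent; needs less than 0.15 N m
- handle_grip (a point): on the vertical turning axis of the isolator's handle, half-way up its grip, 82 mm above the table. The point turns with the handle. The grip is a bar 14 mm wide, 26 tall (z 69 to 95 above the table) that reaches 39 mm from the axis along the point's +y and 23 mm along -y. The grey isolator box under it is fixed, 85 x 85 mm, 59 mm tall
- bottle1_mid (a point): centre (33 mm above its underside) of a brown reagent bottle, all alike: body 44 mm across and 44 mm tall, then a white cap 28 mm across and 22 mm tall, 66 mm in all, 120 g; starts upright on the 3 mm paper bench pad. May be absent
- bottle2_mid (a point): centre (33 mm above its underside) of a brown reagent bottle, all alike: body 44 mm across and 44 mm tall, then a white cap 28 mm across and 22 mm tall, 66 mm in all, 120 g; starts upright on the 3 mm paper bench pad. May be absent
- bottle3_mid (a point): centre (33 mm above its underside) of a brown reagent bottle, all alike: body 44 mm across and 44 mm tall, then a white cap 28 mm across and 22 mm tall, 66 mm in all, 120 g; starts upright on the 3 mm paper bench pad. May be absent
- bottle4_mid (a point): centre (33 mm above its underside) of a brown reagent bottle, all alike: body 44 mm across and 44 mm tall, then a white cap 28 mm across and 22 mm tall, 66 mm in all, 120 g; starts upright on the 3 mm paper bench pad. May be absent
- cup_mid (a point): clear plastic specimen cup with a white lid, 56 mm across, 62 mm tall; this point is its centre. Not part of the job
- cassette1_mid (a point): white plastic test cassette, 70 x 21 x 6 mm, lying flat; this point is its centre. Not part of the job
- cassette2_mid (a point): a second white test cassette, 70 x 21 x 6 mm, lying flat; this point is its centre. Not part of the job
- marker_mid (a point): marker pen, 135 mm long, 13 mm thick, lying; this point is its centre. Not part of the job

How it is judged:
By the outcome, as a careful person would: the job done as asked, in the order asked, and still so for the second after the job is handed in, with the robot touching nothing.
Of bottle1, bottle2, bottle3, bottle4 only 2 to 4 are there at a start; the rules pass over those that are not, and their reading is None.
At some moment in a run one of bottle1, bottle2, bottle3, bottle4, bar may be knocked a few centimetres aside while the robot is not near it.
It also fails if it takes over 210 s, if anything falls off the work surface, if the arm or the gripper's body presses on something with over 40 N, if the wrist force passes 120 N, or if a joint passes its speed limit or range.

## Working session

There is one attempt and no reset: what is moved stays moved. The work goes in short steps, Python scripts to look and compute and a tool call to move; the robot and the scene stay as the last step left them, time stands still between calls to the robot, and variables do not carry over. Pictures are saved under pics/ and viewed, and the job is handed in when it is done.

Besides the shell and the picture viewer there is one more tool, called after ">>>" in YAML: its name, and indented under it one key for each argument. play_rows: Moves the arm, as the interface text tells. Its arguments: {"type":"object","properties":{"moves":{"type":"array"},"force":{"type":"number"}},"required":["moves"]}

```bash
ls; mkdir -p pics
python3 - <<'E'
from station import ctrl,cams
import cv2
s=ctrl.get_state()
for k,v in s.items(): print(k,v)
for n in ("scene","top"):
    c=cams.camera(n); print(n,c["K"],c["cam_to_world"],c.keys())
    cv2.imwrite(f"pics/{n}0.png",c["frame"][:,:,::-1])
E
```

```text
pics
clock 0.0
q [ 1.53869459e+00  4.07815444e-02  8.37762123e-02 -4.61930338e-04
 -1.61550105e+00 -3.33708509e-01]
joint_velocities [ 8.58186680e-04  4.74677892e-04 -1.23030067e-03  1.61397985e-07
  7.50658665e-04 -1.46570114e-05]
effort [-2.34486170e-04 -3.68196273e+01  3.47422349e+01  6.93240970e+00
 -5.40050605e-03  7.95901713e-06]
position [0.21442467 0.56001161 0.23027732]
tcp_rot [ 9.83320895e-01 -1.81876972e-01 -9.96716292e-05  8.79987820e-04]
wrist_force [-0.87884727  0.6357201  -0.31551529]
ft_torque [ 0.0357072  -0.05953479  0.00668077]
grip_width 1.001478738053255
scene [[362.48512067   0.         319.62275739]
 [  0.         362.48512067 199.61106217]
 [  0.           0.           1.        ]] [[ 0.81974589 -0.3993849   0.41049773  0.87444368]
 [ 0.57228724  0.54310592 -0.61442923 -0.6476518 ]
 [ 0.02245001  0.73859844  0.67377172  0.7182057 ]
 [ 0.          0.          0.          1.        ]] dict_keys(['frame', 'K', 'cam_to_world'])
top [[371.75835008   0.         325.59853629]
 [  0.         371.75835008 201.93754186]
 [  0.           0.           1.        ]] [[ 0.01590257  0.98175319 -0.18949349  0.31604923]
 [-0.99987205  0.01528622 -0.00471382 -0.09803883]
 [-0.00173117  0.1895442   0.98187066  1.09217276]
 [ 0.          0.          0.          1.        ]] dict_keys(['frame', 'K', 'cam_to_world'])
```

View pics/scene0.png

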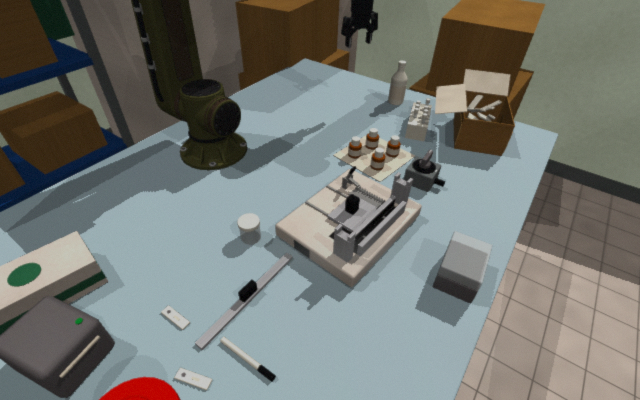

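View pics/top0.png

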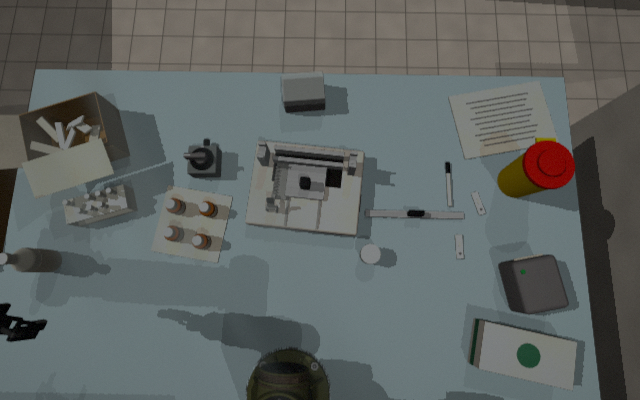

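The top view shows four bottles near (175,205), (208,209), (173,233) and (201,241). The isolator is at (204,160), the shaker at (305,190), and the bar with its grip at (416,213). The cup is at (371,254). I'll zoom in next.

```bash
cat > h.py <<'E'
import numpy as np, cv2
from scipy.spatial.transform import Rotation as R
from station import ctrl,cams
def cam(n):
    c=cams.camera(n); c["n"]=n; return c
def ray(c,uv):
    K=c["K"];T=c["cam_to_world"]
    d=np.array([(uv[0]-K[0,2])/K[0,0],-(uv[1]-K[1,2])/K[1,1],-1.])
    return T[:3,3],T[:3,:3]@d
def onz(c,uv,z):
    o,d=ray(c,uv); return o+d*(z-o[2])/d[2]
def proj(c,p):
    T=c["cam_to_world"];K=c["K"]
    q=T[:3,:3].T@(np.asarray(p)-T[:3,3]); 
    return np.array([K[0,2]+K[0,0]*q[0]/-q[2],K[1,2]-K[1,1]*q[1]/-q[2]])
def tri(c1,u1,c2,u2):
    o1,d1=ray(c1,u1);o2,d2=ray(c2,u2)
    A=np.stack([d1,-d2],1);t=np.linalg.lstsq(A,o2-o1,rcond=None)[0]
    a=o1+d1*t[0];b=o2+d2*t[1];return (a+b)/2,np.linalg.norm(a-b)
def crop(c,u0,v0,w,h,s,name):
    f=c["frame"][v0:v0+h,u0:u0+w,::-1]
    f=cv2.resize(f,None,fx=s,fy=s,interpolation=cv2.INTER_CUBIC)
    for i in range(0,w,10): cv2.putText(f,str(u0+i),(i*s,8),0,.3,(0,0,255),1) if i%20==0 else 0; cv2.line(f,(i*s,8),(i*s,12),(0,0,255),1)
    for i in range(0,h,10): cv2.putText(f,str(v0+i),(0,i*s+3),0,.3,(0,0,255),1) if i%20==0 else 0
    cv2.imwrite("pics/"+name+".png",f)
E
python3 - <<'E'
from h import *
t=cam("top");s=cam("scene")
crop(t,235,125,140,120,5,"t1"); crop(s,265,150,170,140,4,"s1")
crop(t,145,130,100,140,4,"t2"); crop(s,325,110,130,90,6,"s2")
E
```

```text
(no output)
```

View pics/t1.png

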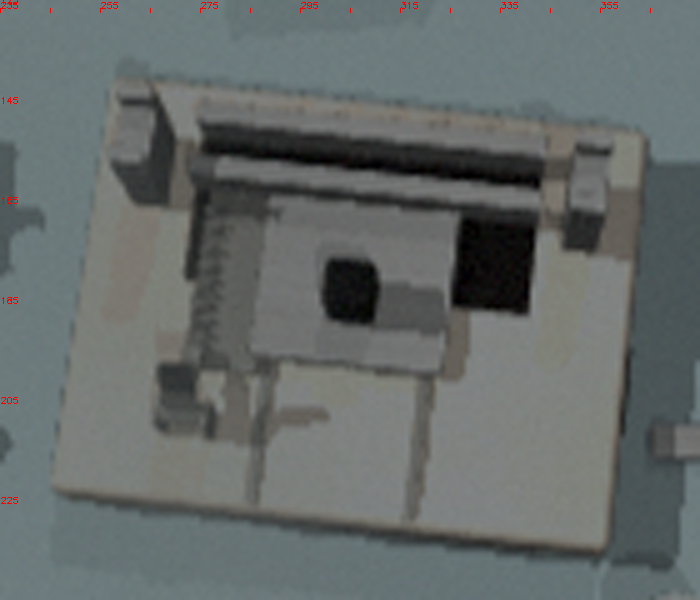

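View pics/s1.png

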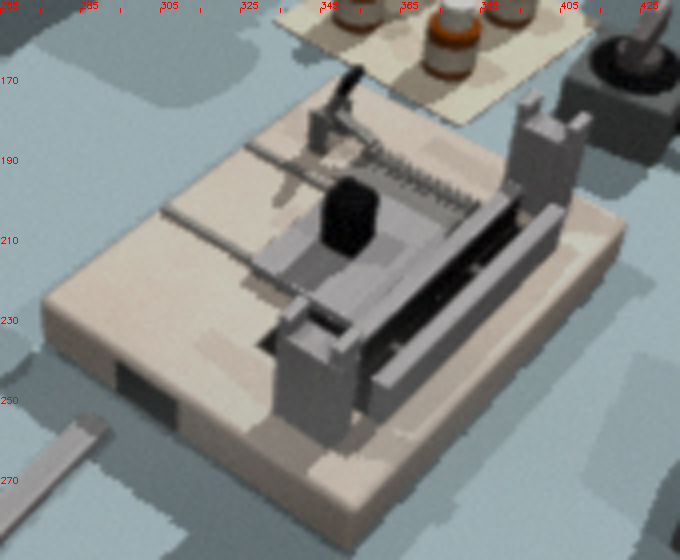

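View pics/t2.png

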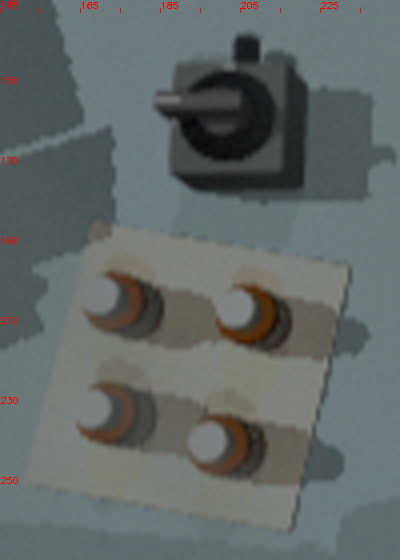

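View pics/s2.png

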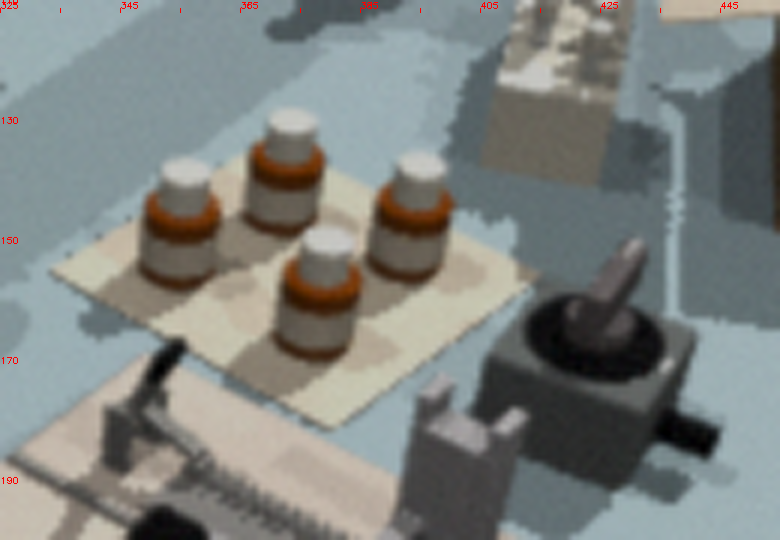

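Run:
```python
from h import *
t=cam("top");s=cam("scene")
loc=np.array([[125,160],[125,-160],[-125,-160],[-125,160]])/1000
for c,uv in((t,[(258,141),(363.3,151),(356,234.3),(245.8,223)]),(s,[(421,205.5),(353,277.5),(275.5,225),(350,169)])):
    P=np.array([onz(c,u,.05)[:2] for u in uv]); print(P.round(4), [np.linalg.norm(P[i]-P[(i+1)%4]).round(4) for i in range(4)])
    ctr=P.mean(0); M=loc.T@(P-ctr); th=np.arctan2(M[0,1]-M[1,0],M[0,0]+M[1,1])
    r=np.array([[np.cos(th),-np.sin(th)],[np.sin(th),np.cos(th)]])
    print(ctr,np.degrees(th),(loc@r.T+ctr-P).round(4))
```

```text
[[ 0.6971  0.1092]
 [ 0.671  -0.2011]
 [ 0.426  -0.1799]
 [ 0.4531  0.1314]] [np.float64(0.3115), np.float64(0.2459), np.float64(0.3125), np.float64(0.245)]
[ 0.56178852 -0.03508642] -4.963889650704737 [[ 0.0031  0.0043]
 [ 0.0015 -0.0042]
 [-0.0026 -0.0038]
 [-0.002   0.0037]]
[[ 0.7026  0.1053]
 [ 0.6739 -0.2047]
 [ 0.4319 -0.1827]
 [ 0.4628  0.1288]] [np.float64(0.3114), np.float64(0.243), np.float64(0.313), np.float64(0.241)]
[ 0.56779302 -0.03833772] -5.444974490528905 [[ 0.0048  0.0038]
 [ 0.0031 -0.0047]
 [-0.0037 -0.0031]
 [-0.0042  0.004 ]]
```

```bash
cat >> h.py <<'E'
def shT(x,y,yaw):
    T=np.eye(4);T[:3,:3]=R.from_euler('z',yaw,degrees=True).as_matrix();T[:3,3]=[x,y,0];return T
def tow(T,p): return (T[:3,:3]@(np.atleast_2d(p)/1000.).T).T+T[:3,3]
def box(x0,x1,y0,y1,z): return [[x0,y0,z],[x1,y0,z],[x1,y1,z],[x0,y1,z]]
def overlay(c,T,polys,u0,v0,w,h,s,name):
    f=cv2.resize(c["frame"][v0:v0+h,u0:u0+w,::-1],None,fx=s,fy=s,interpolation=cv2.INTER_CUBIC)
    for p,col in polys:
        q=np.array([(proj(c,x)-[u0-.5,v0-.5])*s for x in tow(T,p)]).astype(np.int32)
        cv2.polylines(f,[q],True,col,1)
    cv2.imwrite("pics/"+name+".png",f)
E
python3 - <<'E'
from h import *
t=cam("top");s=cam("scene")
T=shT(.5635,-.036,-5.1)
g=(0,255,0);r=(0,0,255);b=(255,0,0)
P=[(box(-125,125,-160,160,50),g),([[90,-100,85],[90,100,85]],r)]
for y in(125,-125):
    P+=[(box(54,82,y-10,y+10,136),b),(box(54,82,y-10,y+10,120),r)]
P+=[(box(-14,14,-14,14,107),b),([[-78,70,86],[-78,100,86]],r)]
overlay(t,T,P,235,125,140,120,5,"t1o");overlay(s,T,P,265,150,170,140,4,"s1o")
E
```

```text
(no output)
```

View pics/t1o.png

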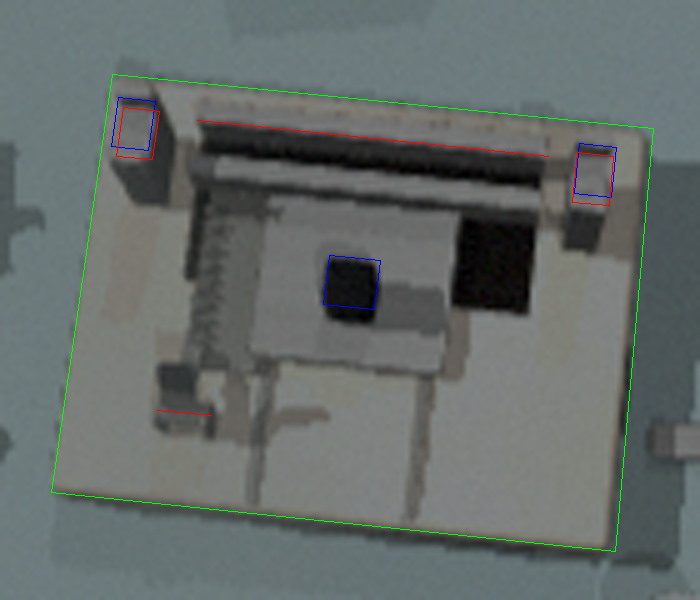

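View pics/s1o.png

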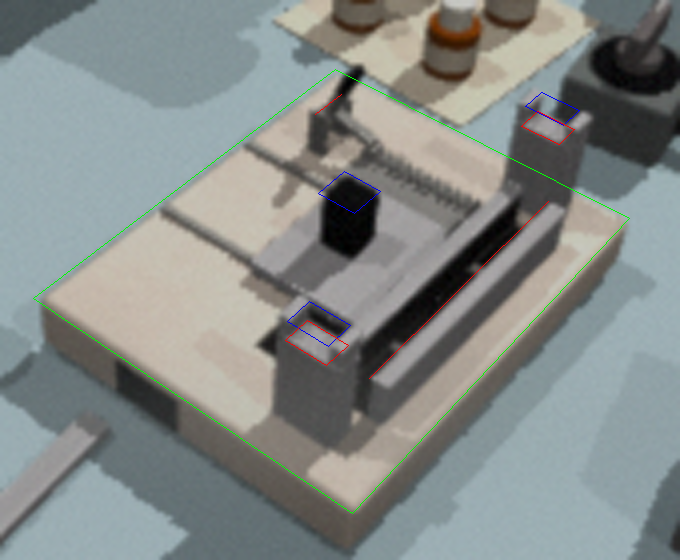

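```bash
cat >> h.py <<'E'
SH=shT(.5635,-.0355,-5.1)
def rowto(p,psi):
    """row (cm, deg) from measured pose to TCP p world m, tool down with tool x at yaw psi deg"""
    s=ctrl.get_state()
    R0=R.from_quat(s["tcp_rot"]); a=np.radians(psi)
    x=np.array([np.cos(a),np.sin(a),0]);z=np.array([0,0,-1.]);y=np.cross(z,x)
    Rt=R.from_matrix(np.stack([x,y,z],1))
    d=R0.inv().apply(np.asarray(p)-s["position"])*100
    rv=(R0.inv()*Rt).as_rotvec(degrees=True)
    return np.r_[d.round(2),rv.round(1)].tolist()
def st():
    s=ctrl.get_state(); Rm=R.from_quat(s["tcp_rot"]).as_matrix()
    print("t",round(s["clock"],2),"p",s["position"].round(4) if hasattr(s["position"],'round') else s["position"],"psi",np.degrees(np.arctan2(Rm[1,0],Rm[0,0])).round(1),"tilt",np.degrees(np.arccos(-Rm[2,2])).round(2),"F",np.round(s["wrist_force"],1),"g",round(s["grip_width"],3),"q",np.round(s["q"],2))
E
python3 - <<'E'
from h import *
t=cam("top");s=cam("scene")
tu=[(170.5,204.25),(204.3,207),(168.8,231.8),(197.8,241.5)]
su=[(373.8,130.3),(395.2,137.2),(356.2,138.7),(380,150)]
# match
for i,(a,d) in enumerate(zip(tu,[1,2,0,3])): pass
import itertools
for a in tu:
    print("top z69:",onz(t,a,.069)[:2].round(4),[ (lambda r:(r[0].round(3).tolist(),round(r[1],3)))(tri(t,a,s,b)) for b in su if tri(t,a,s,b)[1]<.012], )
for b in su: print("scene",onz(s,b,.069)[:2].round(4))
crop(t,360,195,115,40,6,"t3"); crop(s,190,235,115,120,5,"s3")
for p in [(.5,.05,.1)]: st()
print("knob",tow(SH,[0,0,107]),"pivot",tow(SH,[-78,85,80]))
E
```

```text
top z69: [0.5002 0.3413] [([0.503, 0.344, 0.067], np.float64(0.005))]
top z69: [0.4938 0.2459] [([0.481, 0.22, 0.147], np.float64(0.001)), ([0.496, 0.249, 0.066], np.float64(0.005))]
top z69: [0.4228 0.3386] [([0.424, 0.341, 0.066], np.float64(0.004)), ([0.437, 0.386, -0.035], np.float64(0.009))]
top z69: [0.3973 0.2563] [([0.401, 0.26, 0.065], np.float64(0.008))]
scene [0.4275 0.3385]
scene [0.5051 0.3434]
scene [0.4061 0.2578]
scene [0.4995 0.247 ]
t 0.5 p [0.2146 0.5603 0.2312] psi -21.0 tilt 0.01 F [ 0.7 -0.6  0. ] g 1.0 q [ 1.54  0.04  0.08 -0.   -1.62 -0.33]
knob [[ 0.5635 -0.0355  0.107 ]] pivot [[0.49336481 0.05609725 0.08      ]]
```

View pics/t3.png

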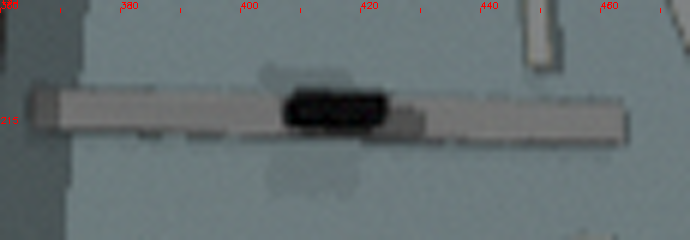

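View pics/s3.png

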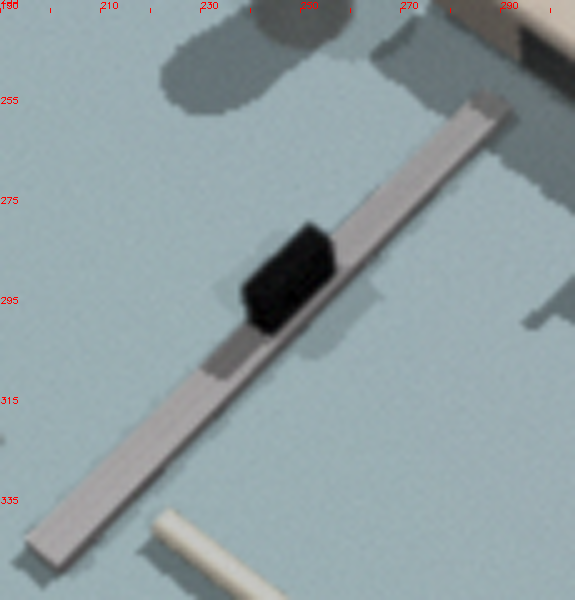

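```bash
sed -i 's/^SH=.*/SH=shT(.5648,-.0365,-5.1)/' h.py
python3 - <<'E'
from h import *
for p in ([-30,85,160],[-30,85,104],[-86,85,104]):
    w=tow(SH,p)[0]; print(w.round(4),rowto(w,-5.1))
E
```

```text
[0.5425 0.0508 0.16  ] [48.84, 35.85, 7.13, 0.0, -0.0, -15.9]
[0.5425 0.0508 0.104 ] [48.84, 35.85, 12.73, 0.0, -0.0, -15.9]
[0.4867 0.0558 0.104 ] [43.45, 37.38, 12.73, 0.0, -0.0, -15.9]
```

>>> play_rows:
  moves:
    - [48.8,35.8,3,0,0,-15.9,1]
    - [48.8,35.8,3,0,0,-15.9,1]
    - [48.8,35.8,3,0,0,-15.9,1]
    - [48.8,35.8,3,0,0,-15.9,1]
    - [48.8,35.8,3,0,0,-15.9,1]
    - [48.8,35.8,3,0,0,-15.9,1]
    - [48.8,35.8,3,0,0,-15.9,1]
    - [48.8,35.8,3,0,0,-15.9,1]
    - [48.8,35.8,3,0,0,-15.9,1]
    - [48.8,35.8,3,0,0,-15.9,1]
  force: 30

```text
clock: 1.75
position: [0.5431, 0.049, 0.2012]
tcp_rot: [0.999, -0.045, 0.0, 0.0]
wrist_force: [-0.2, 0.2, 0.1]
grip_width: -0.003
```

Run:
```python
from h import *
st()
for p in ([-30,85,160],[-30,85,104],[-86,85,104]):
    w=tow(SH,p)[0]; print(w.round(4),rowto(w,-5.1))
```

```text
t 1.75 p [0.5431 0.049  0.2012] psi -5.2 tilt 0.01 F [-0.2  0.2  0.1] g -0.003 q [ 0.46 -0.11 -0.11  0.   -1.56  1.02]
[0.5425 0.0508 0.16  ] [-0.08, -0.18, 4.12, 0.0, -0.0, -0.1]
[0.5425 0.0508 0.104 ] [-0.08, -0.18, 9.72, 0.0, -0.0, -0.1]
[0.4867 0.0558 0.104 ] [-5.68, -0.18, 9.72, 0.0, -0.0, -0.1]
```

>>> play_rows:
  moves:
    - [0,-0.2,5,0,0,0,1]
    - [0,-0.2,9.7,0,0,0,1]
    - [0,-0.2,9.7,0,0,0,1]
    - [-2,-0.2,9.7,0,0,0,1]
    - [-4,-0.2,9.7,0,0,0,1]
    - [-5.7,-0.2,9.7,0,0,0,1]
    - [-5.7,-0.2,9.7,0,0,0,1]
    - [-5.7,-0.2,9.7,0,0,0,1]
    - [-5.7,-0.2,3,0,0,0,1]
    - [-5.7,-0.2,0,0,0,0,1]

```text
clock: 3.0
position: [0.487, 0.0584, 0.2081]
tcp_rot: [0.999, -0.044, 0.004, -0.001]
wrist_force: [0.5, 0.0, 0.8]
grip_width: 0.007
```

Run:
```python
from h import *
st()
t=cam("top");s=cam("scene")
crop(t,235,125,140,120,5,"t4"); crop(s,265,150,170,140,4,"s4")
```

```text
t 3.0 p [0.487  0.0584 0.2081] psi -5.0 tilt 0.44 F [0.5 0.  0.8] g 0.007 q [ 0.53 -0.26 -0.24  0.   -1.59  0.95]
```

View pics/s4.png

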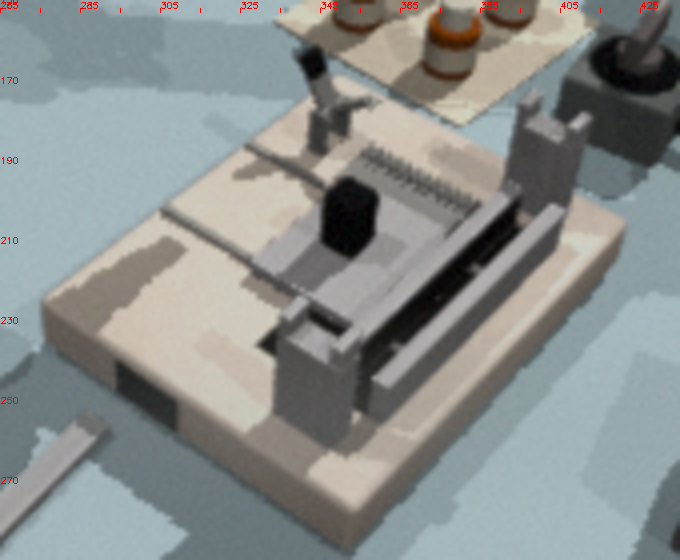

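The pawl is thrown back: its tab at about (342,165) leans towards -x and the arm is off the rack. Next is the jaw knob.

Run:
```python
from h import *
for p in ([0,0,160],[0,0,77],):
    w=tow(SH,p)[0]; print(w.round(4),rowto(w,-5.1))
```

```text
[ 0.5648 -0.0365  0.16  ] [8.42, 8.84, 5.04, -0.2, -0.7, 0.1]
[ 0.5648 -0.0365  0.077 ] [8.33, 8.87, 13.34, -0.2, -0.7, 0.1]
```

>>> play_rows:
  moves:
    - [8.4,8.8,1,0,0,0,0.1]
    - [8.4,8.8,3,0,0,0,0.1]
    - [8.4,8.8,4,0,0,0,0.1]
    - [8.4,8.8,4,0,0,0,0.1]

```text
clock: 3.6
position: [0.5615, -0.0368, 0.1617]
tcp_rot: [0.999, -0.044, -0.0, 0.0]
wrist_force: [0.4, -1.0, 0.0]
grip_width: 0.846
```

Run:
```python
from h import *
st()
for p in ([0,0,77],[-80,0,77]):
    w=tow(SH,p)[0]; print(w.round(4),rowto(w,-5.1))
```

```text
t 3.6 p [ 0.5615 -0.0368  0.1617] psi -5.1 tilt 0.04 F [ 0.4 -1.   0. ] g 0.846 q [ 0.29 -0.06 -0.14  0.   -1.49  1.19]
[ 0.5648 -0.0365  0.077 ] [0.33, -0.07, 8.47, 0.0, 0.0, 0.0]
[ 0.4851 -0.0294  0.077 ] [-7.67, -0.07, 8.47, 0.0, 0.0, 0.0]
```

>>> play_rows:
  moves:
    - [0.3,-0.1,4,0,0,0,0.1]
    - [0.3,-0.1,8.5,0,0,0,0.1]
    - [0.3,-0.1,8.5,0,0,0,0.1]
    - [0.3,-0.1,8.5,0,0,0,1]
    - [0.3,-0.1,8.5,0,0,0,1]
    - [0.3,-0.1,8.5,0,0,0,1]
    - [0.3,-0.1,8.5,0,0,0,1]
    - [0.3,-0.1,8.5,0,0,0,1]
  force: 40

```text
clock: 4.6
position: [0.5658, -0.0349, 0.0787]
tcp_rot: [0.999, -0.044, 0.002, -0.001]
wrist_force: [-2.4, 4.4, 6.1]
grip_width: 0.324
```

Run:
```python
from h import *
st()
for p in ([0,0,77],[-76,0,77]):
    w=tow(SH,p)[0]; print(w.round(4),rowto(w,-5.1))
```

```text
t 4.6 p [ 0.5658 -0.0349  0.0787] psi -5.0 tilt 0.22 F [-2.4  4.4  6.1] g 0.324 q [ 0.29 -0.01 -0.25 -0.   -1.33  1.19]
[ 0.5648 -0.0365  0.077 ] [-0.08, 0.17, 0.17, -0.1, -0.2, 0.1]
[ 0.4891 -0.0297  0.077 ] [-7.68, 0.16, 0.15, -0.1, -0.2, 0.1]
```

>>> play_rows:
  moves:
    - [-2,0.1,0,0,0,0,1]
    - [-4,0.1,0,0,0,0,1]
    - [-6,0.1,0,0,0,0,1]
    - [-7.2,0.1,0,0,0,0,1]
    - [-7.5,0.1,0,0,0,0,1]
    - [-7.5,0.1,0,0,0,0,1]
    - [-7.5,0.1,0,0,0,0,1]

```text
clock: 5.48
position: [0.4914, -0.0281, 0.0787]
tcp_rot: [0.999, -0.044, 0.002, -0.002]
wrist_force: [-1.7, 11.0, 6.2]
grip_width: 0.324
```

>>> play_rows:
  moves:
    - [-0.2,0,0,0,0,0,1]
    - [-0.2,0,0,0,0,0,1]
    - [-0.2,0,0,0,0,0,1]

```text
clock: 5.85
position: [0.4901, -0.028, 0.0787]
tcp_rot: [0.999, -0.044, 0.003, -0.002]
wrist_force: [2.3, 9.9, 4.3]
grip_width: 0.32
```

>>> play_rows:
  moves:
    - [-0.2,0,0,0,0,0,1]
    - [-0.2,0,0,0,0,0,1]
    - [-0.2,0,0,0,0,0,1]

```text
clock: 6.22
position: [0.4901, -0.0279, 0.0787]
tcp_rot: [0.999, -0.044, 0.005, -0.002]
wrist_force: [14.4, 6.7, -2.6]
grip_width: 0.322
```

Run:
```python
from h import *
st()
```

```text
t 6.22 p [ 0.4901 -0.0279  0.0787] psi -5.0 tilt 0.66 F [14.4  6.7 -2.6] g 0.322 q [ 0.36 -0.23 -0.45  0.   -1.34  1.13]
```

>>> play_rows:
  moves:
    - [0.2,0,0,0,0,0,0.1]
    - [0.2,0,0,0,0,0,0.1]
    - [0.2,0,0,0,0,0,0.1]
    - [0.2,0,-6,0,0,0,0.1]
    - [0.2,0,-12,0,0,0,0.1]
    - [0.2,0,-14,0,0,0,0.1]
    - [0.2,0,-14,0,0,0,0.1]

```text
clock: 7.1
position: [0.4883, -0.03, 0.2177]
tcp_rot: [0.999, -0.044, 0.001, -0.0]
wrist_force: [0.5, -0.3, -0.9]
grip_width: 0.904
```

```bash
sed -i 's/^SH=.*/SH=shT(.5648,-.0347,-5.2)/' h.py
python3 - <<'E'
from h import *
st()
t=cam("top");s=cam("scene")
g=(0,255,0);r=(0,0,255);b=(255,0,0)
P=[(box(-125,125,-160,160,50),g),([[90,-100,85],[90,100,85]],r),([[-6,-100,85],[-6,100,85]],r)]
for y in(125,-125):
    P+=[(box(54,82,y-10,y+10,136),b),(box(54,82,y-10,y+10,120),r)]
overlay(t,SH,P,235,125,140,120,5,"t5");overlay(s,SH,P,265,150,170,140,4,"s5")
crop(t,145,130,100,140,4,"t6"); crop(s,325,110,130,90,6,"s6")
E
```

```text
t 7.1 p [ 0.4883 -0.03    0.2177] psi -5.1 tilt 0.15 F [ 0.5 -0.3 -0.9] g 0.904 q [ 0.35 -0.26 -0.22  0.   -1.61  1.13]
```

View pics/s5.png

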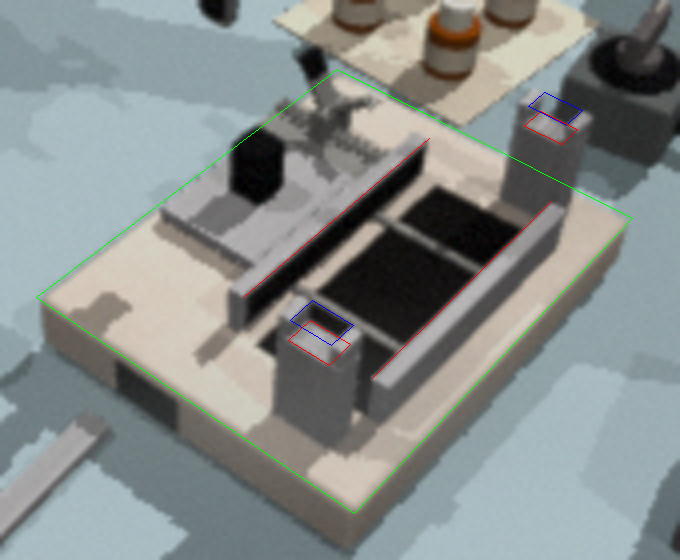

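View pics/t5.png

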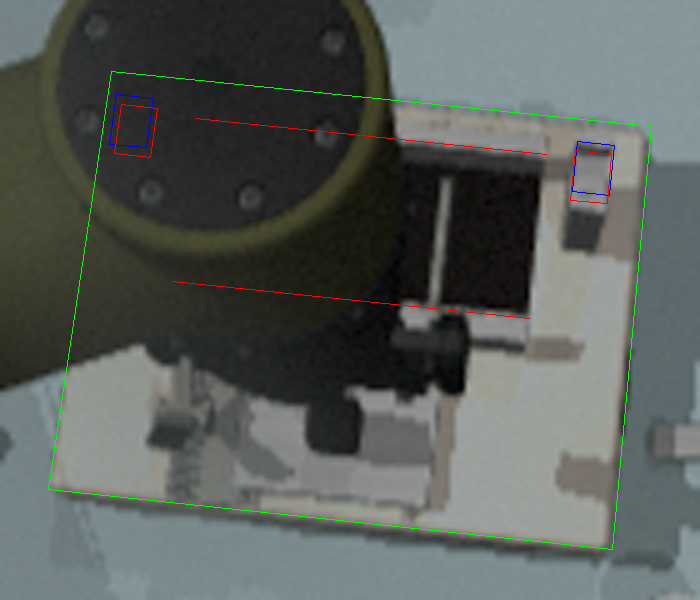

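View pics/s6.png

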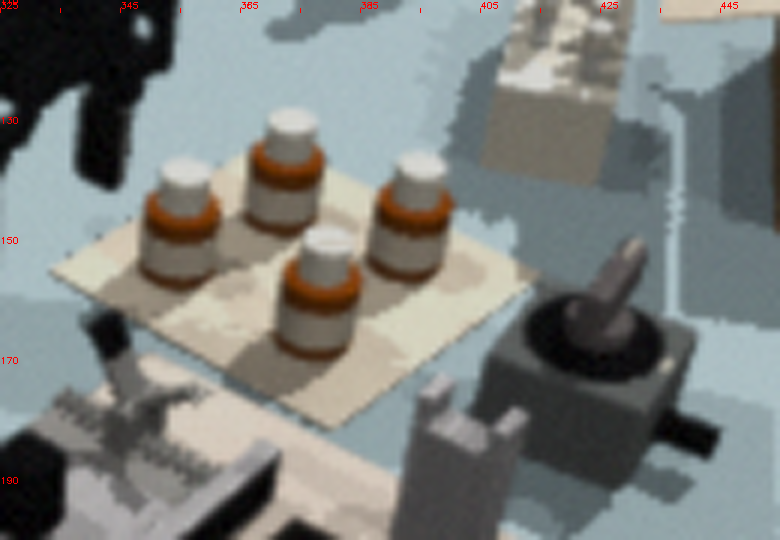

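View pics/t6.png

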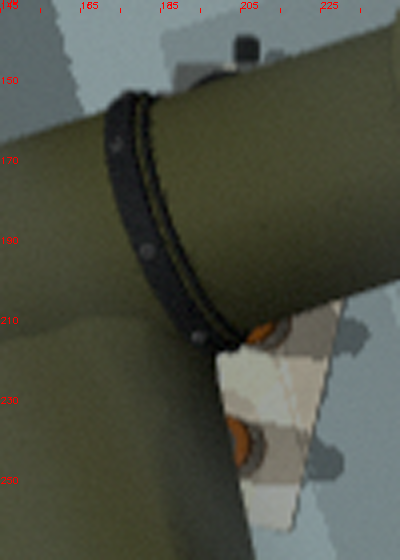

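The jaw is fully open: its face lies on the predicted x=-6 line. The bottles have not moved. Next I pick bottle B, nearest the isolator side, by its cap.

Run:
```python
from h import *
print(rowto([.497,.2465,.15],-95.2))
```

```text
[-1.46, -27.63, 6.47, 0.1, 0.1, 90.1]
```

>>> play_rows:
  moves:
    - [-1.5,-6,0,0,0,90,0.45]
    - [-1.5,-12,0,0,0,90,0.45]
    - [-1.5,-18,0,0,0,90,0.45]
    - [-1.5,-24,3,0,0,90,0.45]
    - [-1.5,-27.6,5,0,0,90,0.45]
    - [-1.5,-27.6,6.5,0,0,90,0.45]
    - [-1.5,-27.6,6.5,0,0,90,0.45]
    - [-1.5,-27.6,6.5,0,0,90,0.45]
    - [-1.5,-27.6,6.5,0,0,90,0.45]
    - [-1.5,-27.6,6.5,0,0,90,0.45]

```text
clock: 8.45
position: [0.4966, 0.2456, 0.1493]
tcp_rot: [-0.676, 0.737, 0.0, -0.002]
wrist_force: [-0.4, -0.3, 0.2]
grip_width: 0.552
```

Run:
```python
from h import *
st()
print(rowto([.497,.2465,.047],-95.2))
s=cam("scene");crop(s,325,90,130,110,6,"s7")
```

```text
t 8.45 p [0.4966 0.2456 0.1493] psi -95.0 tilt 0.19 F [-0.4 -0.3  0.2] g 0.552 q [ 0.82 -0.07 -0.18 -0.   -1.47 -0.91]
[-0.12, -0.06, 10.23, 0.1, -0.1, 0.2]
```

View pics/s7.png

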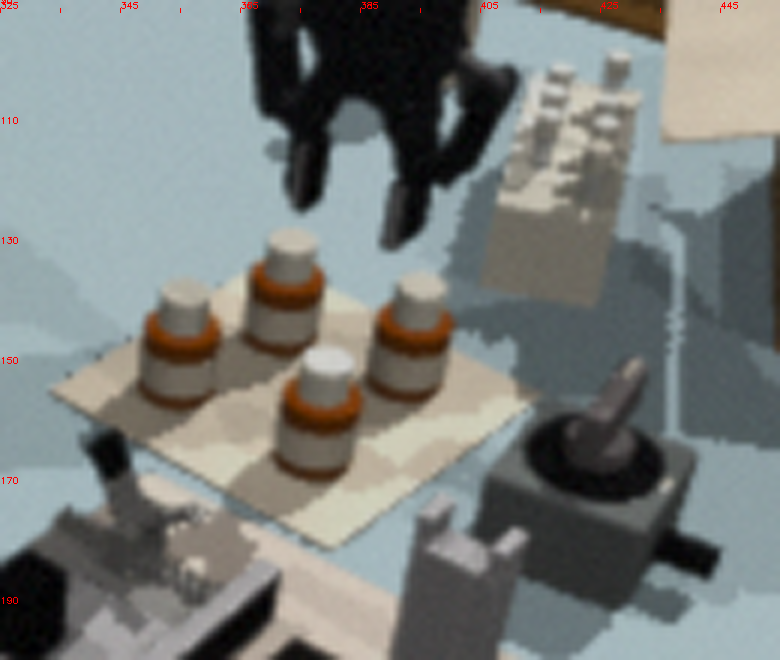

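Run:
```python
from h import *
s=cam("scene")
for z in(.149,.155,.16): print(proj(s,[.4966,.2456,z]), onz(s,(383,127.3),z).round(4))
```

```text
[382.51660735 127.73763033] [0.4966 0.2487 0.149 ]
[382.79635523 125.98673937] [0.5006 0.2393 0.155 ]
[383.0310782  124.51765111] [0.5039 0.2314 0.16  ]
```

>>> play_rows:
  moves:
    - [-0.1,-0.1,5,0,0,0,0.45]
    - [-0.1,-0.1,9,0,0,0,0.45]
    - [-0.1,-0.1,10.2,0,0,0,0.45]
    - [-0.1,-0.1,10.2,0,0,0,0.45]
    - [-0.1,-0.1,10.2,0,0,0,1]
    - [-0.1,-0.1,10.2,0,0,0,1]
    - [-0.1,-0.1,10.2,0,0,0,1]
    - [-0.1,-0.1,10.2,0,0,0,1]
  force: 30

```text
clock: 9.55
position: [0.4993, 0.2477, 0.0513]
tcp_rot: [-0.675, 0.737, -0.0, 0.002]
wrist_force: [-1.5, -0.6, 6.8]
grip_width: 0.319
```

Run:
```python
from h import *
st()
s=cam("scene");crop(s,325,90,130,110,6,"s8")
```

```text
t 9.55 p [0.4993 0.2477 0.0513] psi -95.0 tilt 0.18 F [-1.5 -0.6  6.8] g 0.319 q [ 0.82 -0.02 -0.31  0.   -1.28 -0.91]
```

View pics/s8.png

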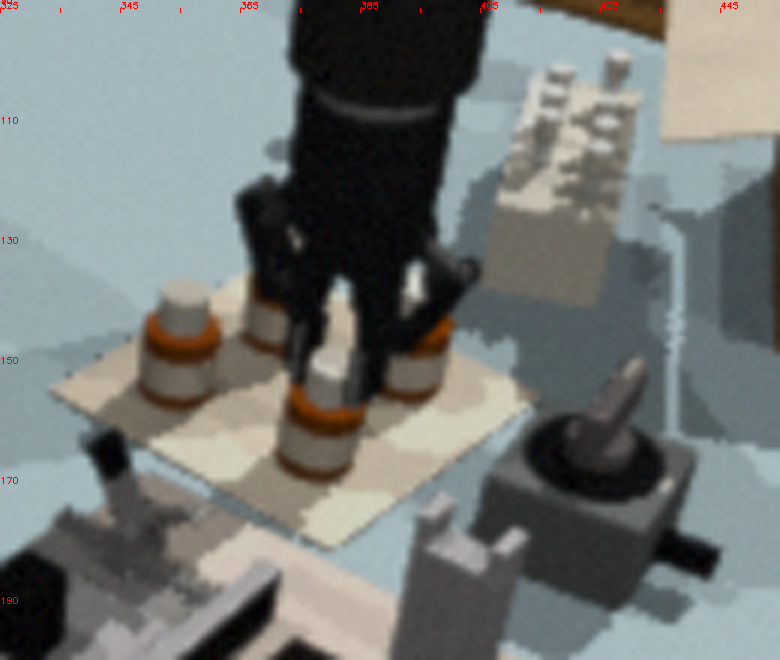

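```bash
cat >> h.py <<'E'
SLOT=[-72,-24,24,72]
def slot(i,z,x=62): 
    w=tow(SH,[x,SLOT[i],0])[0]; w[2]=z; return w
E
python3 - <<'E'
from h import *
print(slot(0,.1), rowto(slot(0,.2),-95.2))
E
```

```text
[ 0.62001929 -0.1120229   0.1       ] [34.75, -15.22, -14.89, -0.2, 0.1, 0.2]
```

>>> play_rows:
  moves:
    - [0,0,-5,0,0,0,1]
    - [0,0,-11,0,0,0,1]
    - [0,0,-17,0,0,0,1]
    - [6,-2.5,-17,0,0,0,1]
    - [12,-5,-17,0,0,0,1]
    - [18,-8,-17,0,0,0,1]
    - [24,-11,-17,0,0,0,1]
    - [30,-13,-17,0,0,0,1]
    - [34.7,-15.2,-17,0,0,0,1]
    - [34.7,-15.2,-17,0,0,0,1]

```text
clock: 10.85
position: [0.6192, -0.1158, 0.218]
tcp_rot: [-0.673, 0.739, 0.001, -0.001]
wrist_force: [-0.2, 0.2, -1.3]
grip_width: 0.319
```

Run:
```python
from h import *
st(); print(rowto(slot(0,.099),-95.2))
s=cam("scene");crop(s,265,100,170,150,4,"s9")
```

```text
t 10.85 p [ 0.6192 -0.1158  0.218 ] psi -95.3 tilt 0.13 F [-0.2  0.2 -1.3] g 0.319 q [ 0.13  0.12  0.15  0.   -1.6  -0.23]
[-0.39, -0.07, 11.9, 0.1, -0.0, -0.1]
```

View pics/s9.png

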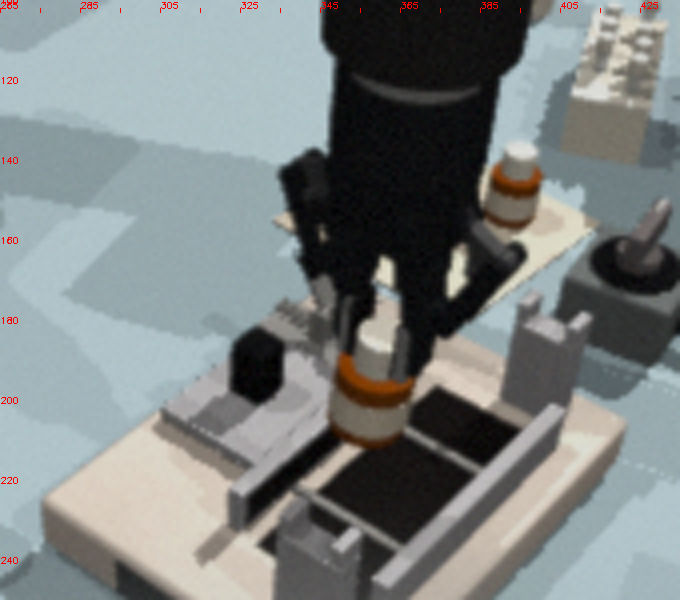

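>>> play_rows:
  moves:
    - [-0.3,0,5,0,0,0,1]
    - [-0.3,0,9,0,0,0,1]
    - [-0.3,0,11,0,0,0,1]
    - [-0.3,0,11.5,0,0,0,1]
    - [-0.3,0,11.5,0,0,0,1]
    - [-0.3,0,11.5,0,0,0,1]

```text
clock: 11.65
position: [0.6203, -0.109, 0.1064]
tcp_rot: [-0.675, 0.738, -0.001, 0.001]
wrist_force: [0.8, -0.3, -0.2]
grip_width: 0.315
```

Run:
```python
from h import *
st(); print(rowto(slot(0,.099),-95.2))
s=cam("scene");crop(s,265,130,170,150,4,"s10")
```

```text
t 11.65 p [ 0.6203 -0.109   0.1064] psi -95.0 tilt 0.17 F [ 0.8 -0.3 -0.2] g 0.315 q [ 0.14  0.14 -0.04  0.   -1.39 -0.23]
[0.31, 0.01, 0.74, -0.2, 0.0, 0.2]
```

View pics/s10.png

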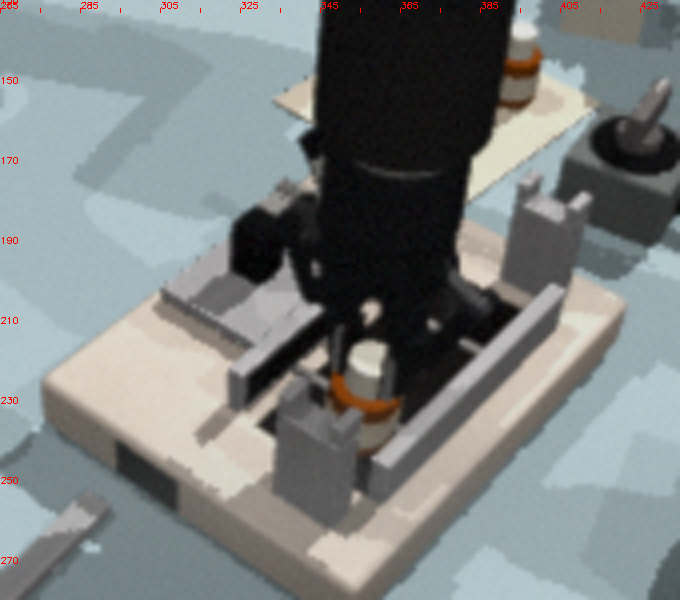

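>>> play_rows:
  moves:
    - [0.3,0,0.5,0,0,0,1]
    - [0.3,0,0.7,0,0,0,1]
    - [0.3,0,0.8,0,0,0,1]
    - [0.3,0,0.8,0,0,0,1]

```text
clock: 12.2
position: [0.6194, -0.1126, 0.0984]
tcp_rot: [-0.675, 0.738, -0.001, 0.0]
wrist_force: [-3.6, 0.8, 7.3]
grip_width: 0.315
```

Run:
```python
from h import *
st(); print(rowto(slot(0,.099),-95.2))
```

```text
t 12.2 p [ 0.6194 -0.1126  0.0984] psi -95.1 tilt 0.11 F [-3.6  0.8  7.3] g 0.315 q [ 0.14  0.14 -0.05  0.   -1.38 -0.23]
[-0.07, -0.06, -0.06, -0.1, -0.1, 0.1]
```

Run:
```python
from h import *
print(rowto([.4017,.257,.15],-95.2))
```

```text
[-34.89, 24.93, -5.24, -0.1, -0.1, 0.1]
```

>>> play_rows:
  moves:
    - [0,0,-0.2,0,0,0,0.4]
    - [0,0,-0.2,0,0,0,0.4]
    - [0,0,-0.2,0,0,0,0.4]
    - [0,0,-6,0,0,0,0.4]
    - [0,0,-12,0,0,0,0.4]
    - [-5,3,-12,0,0,0,0.4]

```text
clock: 12.95
position: [0.5963, -0.0613, 0.2225]
tcp_rot: [-0.674, 0.739, -0.004, 0.003]
wrist_force: [0.8, 2.4, -1.2]
grip_width: 0.601
```

Run:
```python
from h import *
st(); print(rowto([.4017,.257,.15],-95.2))
s=cam("scene");crop(s,265,120,190,150,4,"s11")
```

```text
t 12.95 p [ 0.5963 -0.0613  0.2225] psi -95.3 tilt 0.56 F [ 0.8  2.4 -1.2] g 0.601 q [ 0.23  0.03  0.06  0.   -1.59 -0.33]
[-29.89, 22.39, 7.04, -0.6, 0.0, -0.1]
```

View pics/s11.png

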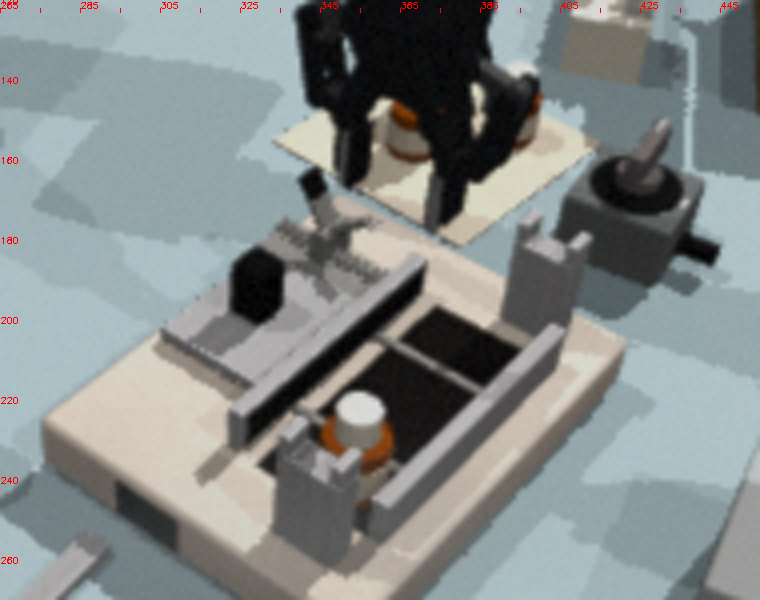

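>>> play_rows:
  moves:
    - [5,0,-2,0,0,0,0.4]
    - [10,0,-2,0,0,0,0.4]
    - [10,0,-2,0,0,0,0.4]
    - [10,0,-2,0,0,0,0.4]

```text
clock: 13.5
position: [0.5847, -0.1591, 0.2358]
tcp_rot: [-0.675, 0.738, 0.0, -0.0]
wrist_force: [-0.2, 0.1, -1.2]
grip_width: 0.601
```

Run:
```python
from h import *
st()
s=cam("scene");t=cam("top");crop(s,325,90,130,110,6,"s12");crop(t,145,130,100,140,4,"t12")
```

```text
t 13.5 p [ 0.5847 -0.1591  0.2358] psi -95.1 tilt 0.05 F [-0.2  0.1 -1.2] g 0.601 q [ 0.06  0.06  0.11 -0.   -1.63 -0.15]
```

View pics/s12.png

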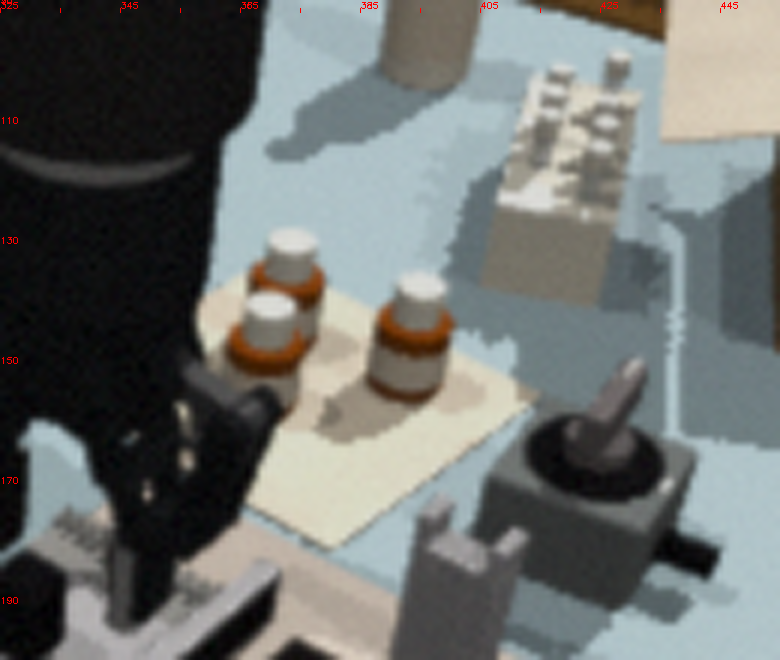

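View pics/t12.png

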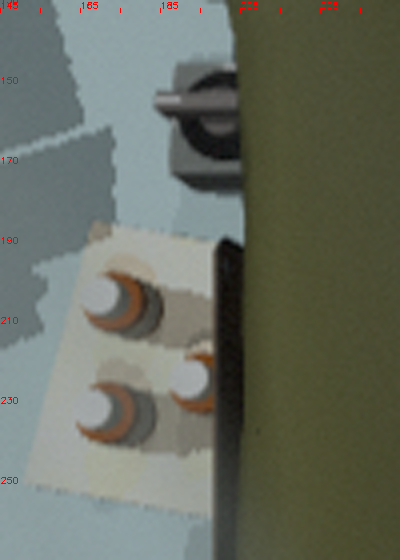

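Bottle D was the one knocked aside. It is now at top (193,225), scene (370,141).

Run:
```python
from h import *
s=cam("scene");t=cam("top")
a=onz(t,(193,224.5),.069);b=onz(s,(370.2,141),.069);p=(a+b)/2;print(a,b,p)
p[2]=.15;print(rowto(p,-95.2))
```

```text
[0.44409319 0.27342347 0.069     ] [0.44962399 0.27348153 0.069     ] [0.44685859 0.2734525  0.069     ]
[-41.81, 17.51, 8.62, 0.0, -0.0, 0.2]
```

>>> play_rows:
  moves:
    - [-41.8,17.5,1,0,0,0,0.45]
    - [-41.8,17.5,1,0,0,0,0.45]
    - [-41.8,17.5,1,0,0,0,0.45]
    - [-41.8,17.5,1,0,0,0,0.45]
    - [-41.8,17.5,1,0,0,0,0.45]
    - [-41.8,17.5,1,0,0,0,0.45]
    - [-41.8,17.5,3,0,0,0,0.45]
    - [-41.8,17.5,8.6,0,0,0,0.45]
    - [-41.8,17.5,8.6,0,0,0,0.45]
    - [-41.8,17.5,8.6,0,0,0,0.45]

```text
clock: 14.95
position: [0.4482, 0.2726, 0.1525]
tcp_rot: [-0.675, 0.737, -0.001, 0.001]
wrist_force: [0.3, 0.2, 1.1]
grip_width: 0.55
```

Run:
```python
from h import *
st(); print(rowto([.448,.2735,.050],-95.2))
```

```text
t 14.95 p [0.4482 0.2726 0.1525] psi -95.0 tilt 0.14 F [0.3 0.2 1.1] g 0.55 q [ 0.93 -0.16 -0.25  0.   -1.48 -1.02]
[-0.08, 0.05, 10.25, -0.1, 0.0, 0.2]
```

>>> play_rows:
  moves:
    - [-0.1,0,5,0,0,0,0.45]
    - [-0.1,0,9,0,0,0,0.45]
    - [-0.1,0,10,0,0,0,0.45]
    - [-0.1,0,10,0,0,0,0.45]
    - [-0.1,0,10,0,0,0,1]
    - [-0.1,0,10,0,0,0,1]
    - [-0.1,0,10,0,0,0,1]
    - [-0.1,0,10,0,0,0,1]
  force: 30

```text
clock: 15.95
position: [0.4486, 0.2746, 0.0531]
tcp_rot: [-0.675, 0.737, -0.0, 0.002]
wrist_force: [-1.1, -0.0, 7.0]
grip_width: 0.313
```

Run:
```python
from h import *
st(); print(rowto(slot(1,.22),-95.2))
```

```text
t 15.95 p [0.4486 0.2746 0.0531] psi -95.0 tilt 0.24 F [-1.1 -0.   7. ] g 0.313 q [ 0.93 -0.11 -0.39  0.   -1.29 -1.02]
[32.17, -20.53, -16.72, -0.2, 0.2, 0.2]
```

>>> play_rows:
  moves:
    - [0,0,-5,0,0,0,1]
    - [0,0,-11,0,0,0,1]
    - [0,0,-17,0,0,0,1]
    - [5,-3,-17,0,0,0,1]
    - [10,-6,-17,0,0,0,1]
    - [15,-9,-17,0,0,0,1]
    - [20,-12,-17,0,0,0,1]
    - [25,-16,-17,0,0,0,1]
    - [30,-19,-17,0,0,0,1]
    - [32.2,-20.5,-17,0,0,0,1]

```text
clock: 17.2
position: [0.624, -0.0681, 0.2201]
tcp_rot: [-0.674, 0.739, 0.0, -0.0]
wrist_force: [0.6, 0.7, -1.6]
grip_width: 0.314
```

>>> play_rows:
  moves:
    - [0,0,5,0,0,0,1]
    - [0,0,9,0,0,0,1]
    - [0,0,11,0,0,0,1]
    - [0,0,11,0,0,0,1]
    - [0,0,11,0,0,0,1]

```text
clock: 17.82
position: [0.6244, -0.0651, 0.1129]
tcp_rot: [-0.675, 0.737, -0.001, 0.001]
wrist_force: [0.8, -0.6, -0.1]
grip_width: 0.317
```

Run:
```python
from h import *
st(); print(rowto(slot(1,.100),-95.2))
s=cam("scene");crop(s,265,120,190,150,4,"s13")
```

```text
t 17.82 p [ 0.6244 -0.0651  0.1129] psi -95.0 tilt 0.2 F [ 0.8 -0.6 -0.1] g 0.317 q [ 0.22  0.13 -0.04  0.   -1.4  -0.3 ]
[-0.09, 0.02, 1.29, -0.2, -0.0, 0.2]
```

View pics/s13.png

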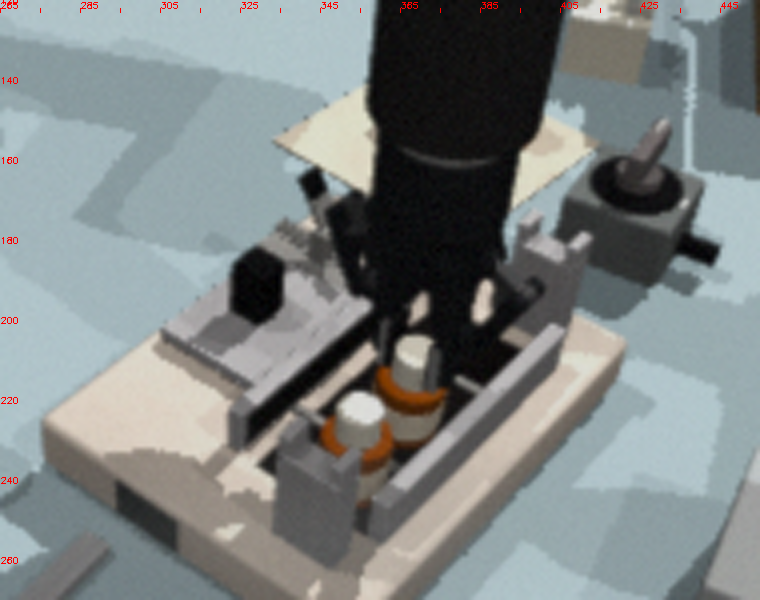

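>>> play_rows:
  moves:
    - [0,0,0.7,0,0,0,1]
    - [0,0,1.2,0,0,0,1]
    - [0,0,1.4,0,0,0,1]
    - [0,0,1.4,0,0,0,1]

```text
clock: 18.38
position: [0.6232, -0.0656, 0.0997]
tcp_rot: [-0.675, 0.737, -0.001, -0.0]
wrist_force: [-8.0, 1.8, 12.2]
grip_width: 0.31
```

Run:
```python
from h import *
st();print(rowto([.504,.342,.15],-95.2))
```

```text
t 18.38 p [ 0.6232 -0.0656  0.0997] psi -95.0 tilt 0.11 F [-8.   1.8 12.2] g 0.31 q [ 0.21  0.13 -0.06  0.   -1.38 -0.3 ]
[-39.56, 15.44, -5.1, -0.1, -0.1, 0.2]
```

>>> play_rows:
  moves:
    - [0,0,-0.3,0,0,0,0.4]
    - [0,0,-0.3,0,0,0,0.4]
    - [0,0,-0.3,0,0,0,0.4]
    - [0,0,-6,0,0,0,0.4]
    - [0,0,-12,0,0,0,0.4]
    - [-6,2,-12,0,0,0,0.4]
    - [-12,5,-12,0,0,0,0.4]
    - [-18,8,-12,0,0,0,0.4]
    - [-24,10,-12,0,0,0,0.4]
    - [-24,10,-12,0,0,0,0.4]

```text
clock: 19.62
position: [0.5436, 0.1859, 0.2158]
tcp_rot: [-0.677, 0.736, 0.0, -0.0]
wrist_force: [-0.5, -0.8, -0.7]
grip_width: 0.599
```

Run:
```python
from h import *
st();print(rowto([.504,.342,.15],-95.2))
s=cam("scene");crop(s,265,90,190,180,4,"s14")
```

```text
t 19.62 p [0.5436 0.1859 0.2158] psi -94.8 tilt 0.03 F [-0.5 -0.8 -0.7] g 0.599 q [ 0.68 -0.03 -0.01 -0.   -1.59 -0.76]
[-15.22, 5.26, 6.59, 0.0, 0.0, 0.4]
```

View pics/s14.png

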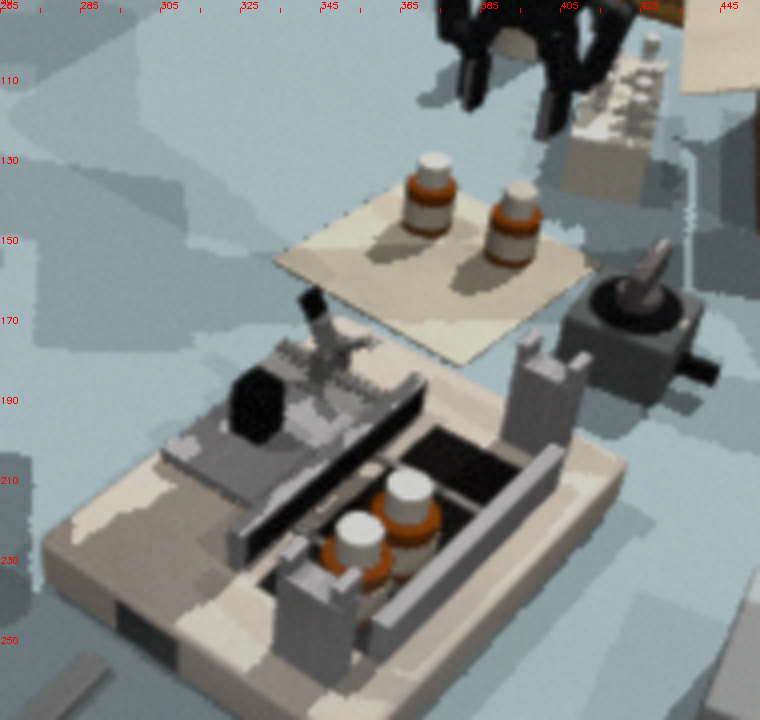

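Two bottles stand in the row at (355,223) and (366,212). Bottles A at (395,138) and C at (373,130) have not moved. I go for A.

>>> play_rows:
  moves:
    - [-6,2,1,0,0,0,0.45]
    - [-12,4,3,0,0,0,0.45]
    - [-15.2,5.2,6.6,0,0,0,0.45]
    - [-15.2,5.2,6.6,0,0,0,0.45]
    - [-15.2,5.2,6.6,0,0,0,0.45]

```text
clock: 20.3
position: [0.5073, 0.3378, 0.1507]
tcp_rot: [-0.675, 0.738, -0.001, 0.0]
wrist_force: [1.2, -0.2, 0.9]
grip_width: 0.551
```

Run:
```python
from h import *
st();print(rowto([.504,.342,.050],-95.2))
```

```text
t 20.3 p [0.5073 0.3378 0.1507] psi -95.1 tilt 0.06 F [ 1.2 -0.2  0.9] g 0.551 q [ 0.92  0.07 -0.03  0.   -1.47 -1.01]
[-0.4, 0.38, 10.07, -0.0, -0.0, 0.1]
```

>>> play_rows:
  moves:
    - [-0.3,0.3,5,0,0,0,0.45]
    - [-0.3,0.3,9,0,0,0,0.45]
    - [-0.3,0.3,10,0,0,0,0.45]
    - [-0.3,0.3,10,0,0,0,0.45]
    - [-0.3,0.3,10,0,0,0,1]
    - [-0.3,0.3,10,0,0,0,1]
    - [-0.3,0.3,10,0,0,0,1]
    - [-0.3,0.3,10,0,0,0,1]
  force: 30

```text
clock: 21.3
position: [0.5048, 0.3428, 0.053]
tcp_rot: [-0.675, 0.737, -0.0, 0.002]
wrist_force: [-1.8, -0.6, 6.1]
grip_width: 0.315
```

Run:
```python
from h import *
st(); print(rowto(slot(2,.22),-95.2))
```

```text
t 21.3 p [0.5048 0.3428 0.053 ] psi -95.0 tilt 0.23 F [-1.8 -0.6  6.1] g 0.315 q [ 0.93  0.12 -0.16  0.   -1.29 -1.01]
[34.65, -15.54, -16.74, -0.2, 0.1, 0.2]
```

>>> play_rows:
  moves:
    - [0,0,-5,0,0,0,1]
    - [0,0,-11,0,0,0,1]
    - [0,0,-17,0,0,0,1]
    - [5.5,-2.5,-17,0,0,0,1]
    - [11,-5,-17,0,0,0,1]
    - [16.5,-7.5,-17,0,0,0,1]
    - [22,-10,-17,0,0,0,1]
    - [27.5,-12.5,-17,0,0,0,1]
    - [33,-15,-17,0,0,0,1]
    - [34.6,-15.5,-17,0,0,0,1]

```text
clock: 22.55
position: [0.628, -0.0195, 0.2201]
tcp_rot: [-0.674, 0.739, 0.0, -0.0]
wrist_force: [-0.1, 1.0, -1.7]
grip_width: 0.314
```

>>> play_rows:
  moves:
    - [0,0,5,0,0,0,1]
    - [0,0,9,0,0,0,1]
    - [0,0,11,0,0,0,1]
    - [0,0,11,0,0,0,1]
    - [0,0,11,0,0,0,1]

```text
clock: 23.18
position: [0.6287, -0.0161, 0.1128]
tcp_rot: [-0.675, 0.737, -0.001, 0.001]
wrist_force: [0.2, 0.2, -0.7]
grip_width: 0.314
```

Run:
```python
from h import *
st(); print(rowto(slot(2,.100),-95.2))
```

```text
t 23.18 p [ 0.6287 -0.0161  0.1128] psi -95.0 tilt 0.2 F [ 0.2  0.2 -0.7] g 0.314 q [ 0.29  0.13 -0.03  0.   -1.4  -0.38]
[0.03, 0.0, 1.28, -0.2, 0.0, 0.2]
```

>>> play_rows:
  moves:
    - [0,0,0.7,0,0,0,1]
    - [0,0,1.1,0,0,0,1]
    - [0,0,1.3,0,0,0,1]
    - [0,0,1.3,0,0,0,1]
    - [0,0,1.1,0,0,0,0.4]
    - [0,0,1.1,0,0,0,0.4]
    - [0,0,1.1,0,0,0,0.4]
    - [0,0,-6,0,0,0,0.4]
    - [0,0,-11,0,0,0,0.4]

```text
clock: 24.3
position: [0.6273, -0.0166, 0.2214]
tcp_rot: [-0.675, 0.738, 0.0, -0.001]
wrist_force: [0.8, 0.4, 0.3]
grip_width: 0.601
```

Run:
```python
from h import *
st();print(rowto([.427,.339,.22],-95.2))
s=cam("scene");crop(s,265,90,190,180,4,"s15")
```

```text
t 24.3 p [ 0.6273 -0.0166  0.2214] psi -95.1 tilt 0.09 F [0.8 0.4 0.3] g 0.601 q [ 0.29  0.11  0.14  0.   -1.6  -0.38]
[-33.66, 23.09, 0.13, 0.1, -0.1, 0.1]
```

View pics/s15.png

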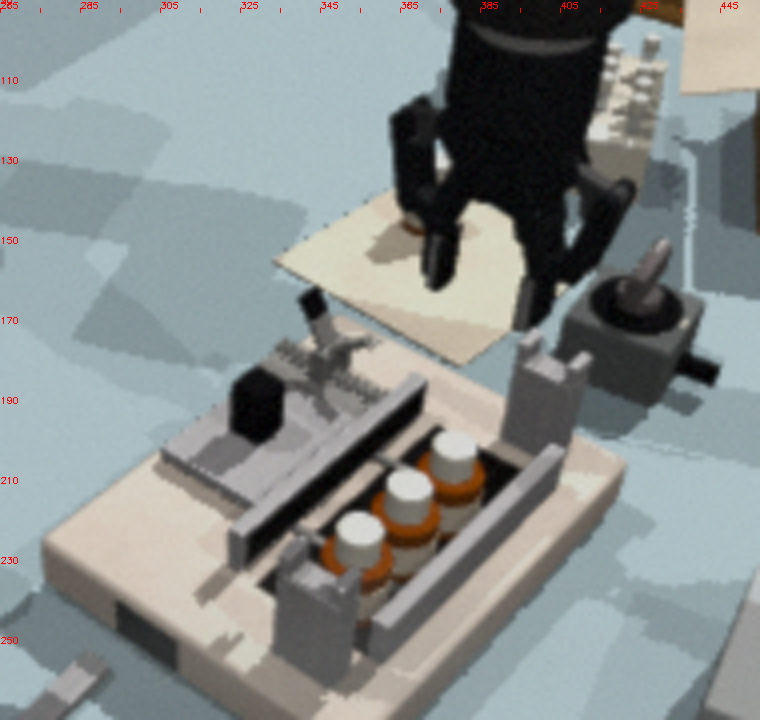

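Three bottles are now in the row. The last one, C, is still in place with its base at (368,147).

>>> play_rows:
  moves:
    - [-5,3.5,0,0,0,0,0.45]
    - [-10,7,0,0,0,0,0.45]
    - [-15,10,0,0,0,0,0.45]
    - [-20,14,0,0,0,0,0.45]
    - [-25,17,0,0,0,0,0.45]
    - [-30,21,2,0,0,0,0.45]
    - [-33.7,23.1,5,0,0,0,0.45]
    - [-33.7,23.1,7,0,0,0,0.45]
    - [-33.7,23.1,7,0,0,0,0.45]

```text
clock: 25.48
position: [0.4267, 0.3388, 0.1483]
tcp_rot: [-0.675, 0.737, -0.0, -0.002]
wrist_force: [0.8, -0.1, 0.2]
grip_width: 0.552
```

Run:
```python
from h import *
st();print(rowto([.427,.339,.05],-95.2))
s=cam("scene");crop(s,325,90,130,110,6,"s16")
```

```text
t 25.48 p [0.4267 0.3388 0.1483] psi -95.0 tilt 0.21 F [ 0.8 -0.1  0.2] g 0.552 q [ 1.04 -0.1  -0.2  -0.   -1.47 -1.13]
[-0.05, -0.05, 9.83, 0.1, -0.2, 0.2]
```

View pics/s16.png

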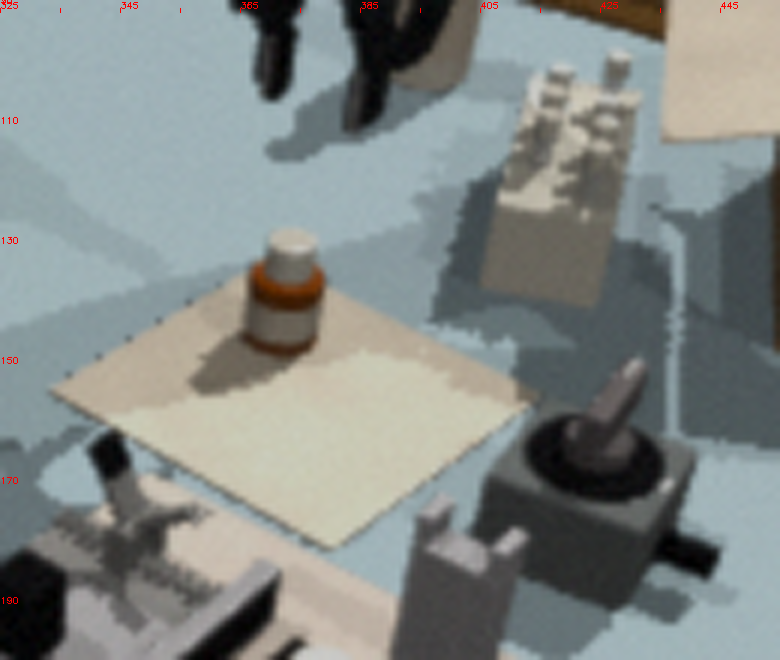

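>>> play_rows:
  moves:
    - [0,0,5,0,0,0,0.45]
    - [0,0,9,0,0,0,0.45]
    - [0,0,9.8,0,0,0,0.45]
    - [0,0,9.8,0,0,0,0.45]
    - [0,0,9.8,0,0,0,1]
    - [0,0,9.8,0,0,0,1]
    - [0,0,9.8,0,0,0,1]
    - [0,0,9.8,0,0,0,1]
  force: 30

```text
clock: 26.52
position: [0.4281, 0.3408, 0.0548]
tcp_rot: [-0.675, 0.737, 0.0, 0.002]
wrist_force: [-2.0, -0.3, 6.8]
grip_width: 0.318
```

Run:
```python
from h import *
st(); print(rowto(slot(3,.22),-95.2))
```

```text
t 26.52 p [0.4281 0.3408 0.0548] psi -95.0 tilt 0.22 F [-2.  -0.3  6.8] g 0.318 q [ 1.04 -0.05 -0.33  0.   -1.29 -1.13]
[28.97, -23.17, -16.54, -0.1, 0.2, 0.2]
```

>>> play_rows:
  moves:
    - [0,0,-5,0,0,0,1]
    - [0,0,-11,0,0,0,1]
    - [0,0,-17,0,0,0,1]
    - [5,-4,-17,0,0,0,1]
    - [10,-8,-17,0,0,0,1]
    - [15,-12,-17,0,0,0,1]
    - [20,-16,-17,0,0,0,1]
    - [25,-20,-17,0,0,0,1]
    - [29,-23.2,-17,0,0,0,1]
    - [29,-23.2,-17,0,0,0,1]

```text
clock: 27.78
position: [0.6338, 0.0268, 0.2212]
tcp_rot: [-0.673, 0.739, 0.0, -0.001]
wrist_force: [-0.6, 1.3, -0.8]
grip_width: 0.311
```

>>> play_rows:
  moves:
    - [0,0,5,0,0,0,1]
    - [0,0,9,0,0,0,1]
    - [0,0,11,0,0,0,1]
    - [0,0,11,0,0,0,1]
    - [0,0,11,0,0,0,1]

```text
clock: 28.4
position: [0.6338, 0.0307, 0.1149]
tcp_rot: [-0.675, 0.737, -0.001, 0.001]
wrist_force: [-0.0, 0.2, -0.4]
grip_width: 0.315
```

Run:
```python
from h import *
st(); print(rowto(slot(3,.102),-95.2))
s=cam("scene");crop(s,265,90,190,180,4,"s17")
```

```text
t 28.4 p [0.6338 0.0307 0.1149] psi -95.0 tilt 0.2 F [-0.   0.2 -0.4] g 0.315 q [ 0.36  0.14 -0.02  0.   -1.41 -0.45]
[-0.06, 0.08, 1.29, -0.2, 0.0, 0.2]
```

View pics/s17.png

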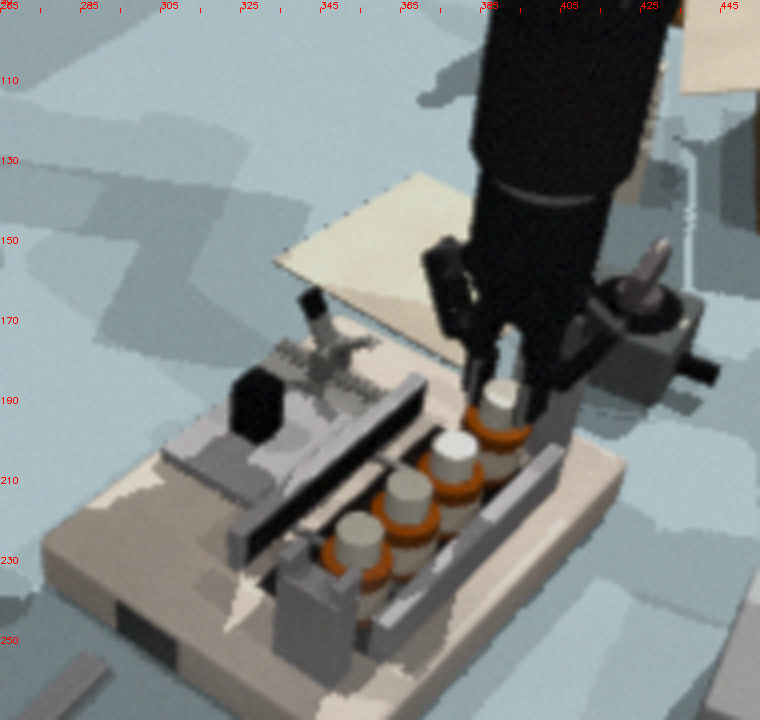

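>>> play_rows:
  moves:
    - [0,0,0.7,0,0,0,1]
    - [0,0,1.1,0,0,0,1]
    - [0,0,1.3,0,0,0,1]
    - [0,0,1.3,0,0,0,1]
    - [0,0,1.1,0,0,0,0.4]
    - [0,0,1.1,0,0,0,0.4]
    - [0,0,1.1,0,0,0,0.4]
    - [0,0,-6,0,0,0,0.4]
    - [0,0,-11,0,0,0,0.4]
    - [0,0,-11,0,0,0,0.4]

```text
clock: 29.7
position: [0.6349, 0.0302, 0.2291]
tcp_rot: [-0.675, 0.738, -0.003, 0.004]
wrist_force: [0.5, 0.7, -1.0]
grip_width: 0.604
```

Run:
```python
from h import *
st();print(rowto(tow(SH,[-76,0,170])[0],-5.2))
s=cam("scene");crop(s,265,130,170,150,4,"s18")
```

```text
t 29.7 p [0.6349 0.0302 0.2291] psi -95.1 tilt 0.61 F [ 0.5  0.7 -1. ] g 0.604 q [ 0.36  0.12  0.17  0.   -1.61 -0.45]
[7.08, 14.06, 5.75, -0.6, -0.4, -89.9]
```

View pics/s18.png

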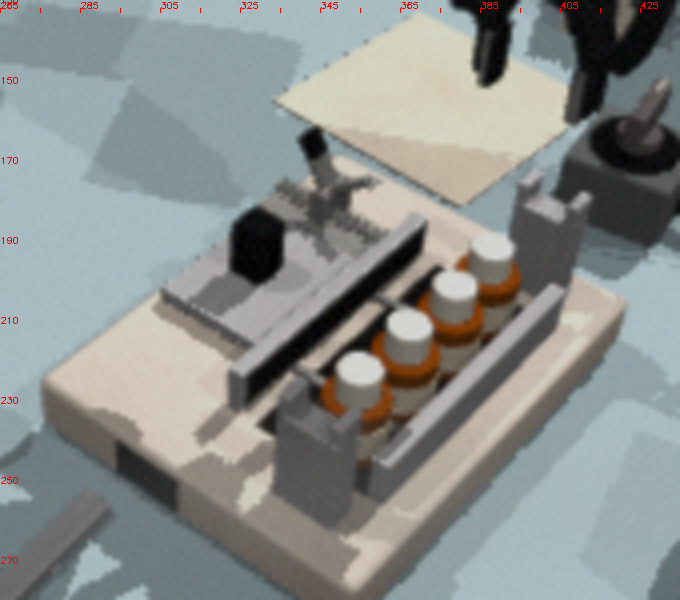

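All four bottles stand in a row. Next I close the jaw with the knob.

>>> play_rows:
  moves:
    - [2,4,0,0,0,-90,0.1]
    - [4,8,0,0,0,-90,0.1]
    - [7,14,0,0,0,-90,0.1]
    - [7,14,0,0,0,-90,0.1]
    - [7,14,2,0,0,-90,0.1]
    - [7,14,4,0,0,-90,0.1]
    - [7,14,5,0,0,-90,0.1]
    - [7,14,5,0,0,-90,0.1]
    - [7,14,5,0,0,-90,0.1]
    - [7,14,5,0,0,-90,0.1]

```text
clock: 31.0
position: [0.4866, -0.0271, 0.1709]
tcp_rot: [0.999, -0.045, -0.001, 0.0]
wrist_force: [0.1, 0.6, 0.4]
grip_width: 0.899
```

Run:
```python
from h import *
st();print(rowto(tow(SH,[-76,0,78])[0],-5.2))
```

```text
t 31.0 p [ 0.4866 -0.0271  0.1709] psi -5.1 tilt 0.13 F [0.1 0.6 0.4] g 0.899 q [ 0.36 -0.26 -0.3  -0.   -1.53  1.12]
[0.28, 0.05, 9.29, 0.0, 0.1, 0.1]
```

>>> play_rows:
  moves:
    - [0.3,0,5,0,0,0,0.1]
    - [0.3,0,9.2,0,0,0,0.1]
    - [0.3,0,9.2,0,0,0,0.1]
    - [0.3,0,9.2,0,0,0,1]
    - [0.3,0,9.2,0,0,0,1]
    - [0.3,0,9.2,0,0,0,1]
    - [0.3,0,9.2,0,0,0,1]
    - [0.3,0,9.2,0,0,0,1]
  force: 40

```text
clock: 32.0
position: [0.491, -0.0279, 0.0823]
tcp_rot: [0.999, -0.044, 0.001, 0.0]
wrist_force: [-2.2, -3.5, 6.4]
grip_width: 0.32
```

Run:
```python
from h import *
st()
```

```text
t 32.0 p [ 0.491  -0.0279  0.0823] psi -5.1 tilt 0.16 F [-2.2 -3.5  6.4] g 0.32 q [ 0.36 -0.23 -0.44  0.   -1.36  1.13]
```

>>> play_rows:
  moves:
    - [1,0,0,0,0,0,1]
    - [2,0,0,0,0,0,1]
    - [3,0,0,0,0,0,1]
    - [3.6,0,0,0,0,0,1]
    - [3.9,0,0,0,0,0,1]
    - [4.1,0,0,0,0,0,1]
    - [4.3,0,0,0,0,0,1]
    - [4.5,0,0,0,0,0,1]
    - [4.7,0,0,0,0,0,1]
    - [4.8,0,0,0,0,0,1]

```text
clock: 33.25
position: [0.538, -0.0322, 0.0824]
tcp_rot: [0.999, -0.044, 0.0, 0.001]
wrist_force: [-5.4, -2.6, 8.3]
grip_width: 0.321
```

Run:
```python
from h import *
st()
s=cam("scene");crop(s,265,130,170,150,4,"s19")
```

```text
t 33.25 p [ 0.538  -0.0322  0.0824] psi -5.1 tilt 0.07 F [-5.4 -2.6  8.3] g 0.321 q [ 0.31 -0.09 -0.32  0.   -1.35  1.17]
```

View pics/s19.png

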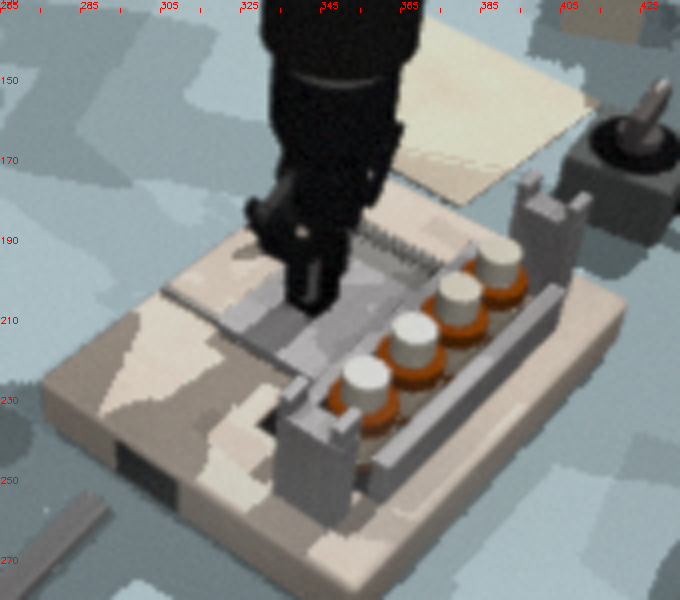

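Bottles are being pushed upright. I creep further.

>>> play_rows:
  moves:
    - [0.1,0,0,0,0,0,1]
    - [0.2,0,0,0,0,0,1]
    - [0.3,0,0,0,0,0,1]
    - [0.3,0,0,0,0,0,1]

```text
clock: 33.8
position: [0.541, -0.0325, 0.0823]
tcp_rot: [0.999, -0.044, 0.0, 0.001]
wrist_force: [-5.4, -3.3, 8.0]
grip_width: 0.323
```

>>> play_rows:
  moves:
    - [0.1,0,0,0,0,0,1]
    - [0.2,0,0,0,0,0,1]
    - [0.2,0,0,0,0,0,1]

```text
clock: 34.17
position: [0.5427, -0.0327, 0.0824]
tcp_rot: [0.999, -0.044, 0.0, 0.001]
wrist_force: [-7.4, -1.1, 8.5]
grip_width: 0.317
```

>>> play_rows:
  moves:
    - [0.1,0,0,0,0,0,1]
    - [0.1,0,0,0,0,0,1]
    - [0.1,0,0,0,0,0,1]

```text
clock: 34.55
position: [0.5428, -0.0327, 0.0824]
tcp_rot: [0.999, -0.044, -0.001, 0.001]
wrist_force: [-11.9, -0.8, 11.9]
grip_width: 0.317
```

>>> play_rows:
  moves:
    - [0.1,0,0,0,0,0,1]
    - [0.1,0,0,0,0,0,1]
    - [0.1,0,0,0,0,0,1]

```text
clock: 34.92
position: [0.5428, -0.0327, 0.0824]
tcp_rot: [0.999, -0.044, -0.002, 0.001]
wrist_force: [-17.0, 0.8, 14.8]
grip_width: 0.322
```

>>> play_rows:
  moves:
    - [-0.1,0,0,0,0,0,0.1]
    - [-0.1,0,0,0,0,0,0.1]
    - [-0.1,0,0,0,0,0,0.1]
    - [-0.1,0,-5,0,0,0,0.1]
    - [-0.1,0,-10,0,0,0,0.1]
    - [-0.1,0,-10,0,0,0,1]
    - [-0.1,0,-10,0,0,0,1]

```text
clock: 35.8
position: [0.5438, -0.0318, 0.1797]
tcp_rot: [0.999, -0.044, -0.0, -0.0]
wrist_force: [-0.6, 0.0, -1.3]
grip_width: 0.488
```

Run:
```python
from h import *
st()
for p in ([-128,85,175],[-128,85,104],[-77,85,104]): print(rowto(tow(SH,p)[0],-5.2))
```

```text
t 35.8 p [ 0.5438 -0.0318  0.1797] psi -5.1 tilt 0.04 F [-0.6  0.  -1.3] g 0.488 q [ 0.31 -0.11 -0.15 -0.   -1.53  1.17]
[-10.66, -8.43, 0.48, -0.0, 0.0, 0.1]
[-10.66, -8.43, 7.58, -0.0, 0.0, 0.1]
[-5.56, -8.42, 7.58, -0.0, 0.0, 0.1]
```

>>> play_rows:
  moves:
    - [-5,-4,0,0,0,0,1]
    - [-10,-8,0,0,0,0,1]
    - [-10.7,-8.4,0.5,0,0,0,1]
    - [-10.7,-8.4,0.5,0,0,0,1]
    - [-10.7,-8.4,5,0,0,0,1]
    - [-10.7,-8.4,7.5,0,0,0,1]
    - [-10.7,-8.4,7.5,0,0,0,1]
    - [-10.7,-8.4,7.5,0,0,0,1]

```text
clock: 36.8
position: [0.4456, 0.0605, 0.1064]
tcp_rot: [0.999, -0.045, 0.001, 0.0]
wrist_force: [0.1, 0.3, 0.6]
grip_width: -0.0
```

Run:
```python
from h import *
st()
for p in ([-128,85,104],[-77,85,104]): print(rowto(tow(SH,p)[0],-5.2))
```

```text
t 36.8 p [0.4456 0.0605 0.1064] psi -5.1 tilt 0.06 F [0.1 0.3 0.6] g -0.0 q [ 0.59 -0.36 -0.5   0.   -1.43  0.89]
[-0.07, -0.1, 0.24, 0.0, -0.1, 0.1]
[5.03, -0.09, 0.24, 0.0, -0.1, 0.1]
```

>>> play_rows:
  moves:
    - [1.5,0,0.1,0,0,0,1]
    - [3,0,0.1,0,0,0,1]
    - [4,0,0.1,0,0,0,1]
    - [5,0,0.1,0,0,0,1]
    - [5,0,0.1,0,0,0,1]
    - [4,0,-2,0,0,0,1]
    - [4,0,-8,0,0,0,1]
    - [4,0,-8,0,0,0,1]

```text
clock: 37.8
position: [0.487, 0.0579, 0.1915]
tcp_rot: [0.999, -0.044, 0.005, -0.002]
wrist_force: [-0.5, -0.5, -1.2]
grip_width: 0.002
```

Run:
```python
from h import *
st()
s=cam("scene");crop(s,300,150,130,110,6,"s20")
```

```text
t 37.8 p [0.487  0.0579 0.1915] psi -5.1 tilt 0.58 F [-0.5 -0.5 -1.2] g 0.002 q [ 0.53 -0.27 -0.27  0.   -1.56  0.95]
```

View pics/s20.png

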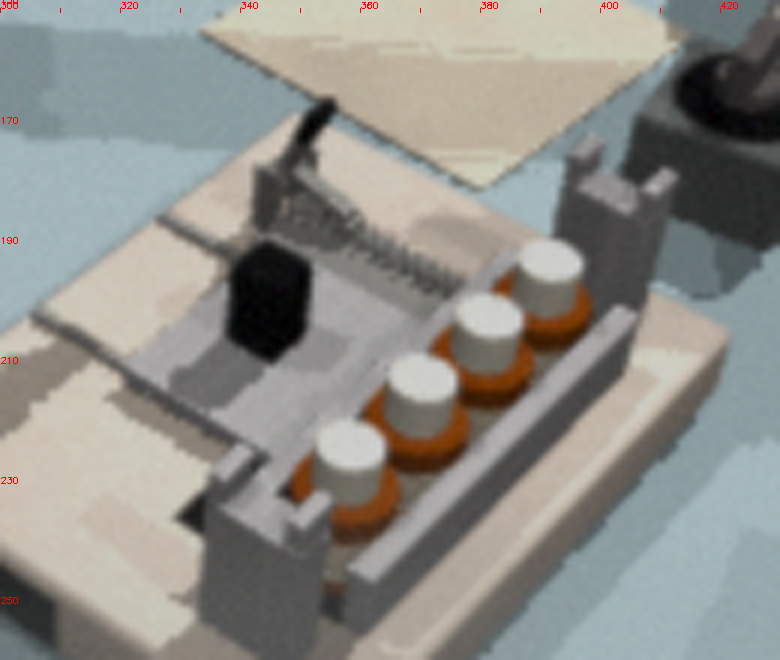

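The pawl is down: its tab tip at (354,167) is back where it was at the start. The bottles are clamped upright. Next I measure the bar.

Run:
```python
from h import *
s=cam("scene");t=cam("top")
for c,roi,n in((t,(355,190,120,50),"t21"),(s,(185,235,125,120),"s21")):
    x,y,w,h=roi;f=c["frame"][y:y+h,x:x+w]
    m=((f.max(2)<45)*255).astype(np.uint8)
    k,l,stt,cen=cv2.connectedComponentsWithStats(m)
    for i in range(1,k):
        if stt[i,4]>20: print(n,stt[i],cen[i]+[x,y])
    crop(c,x,y,w,h,5 if h>60 else 6,n)
```

```text
t21 [53 20 16  7 88] [415.75       213.26136364]
s21 [110   6   8  11  41] [297.95121951 246.02439024]
s21 [ 54  45  18  22 217] [247.39631336 290.60368664]
```

View pics/t21.png

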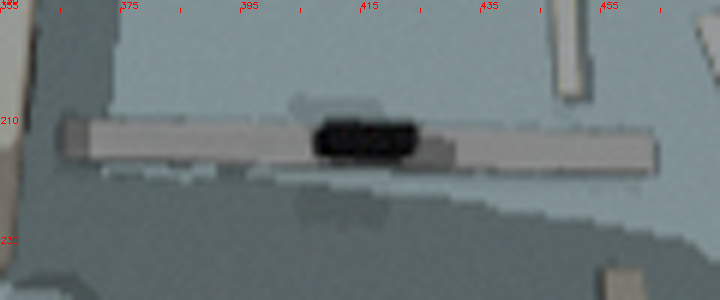

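View pics/s21.png

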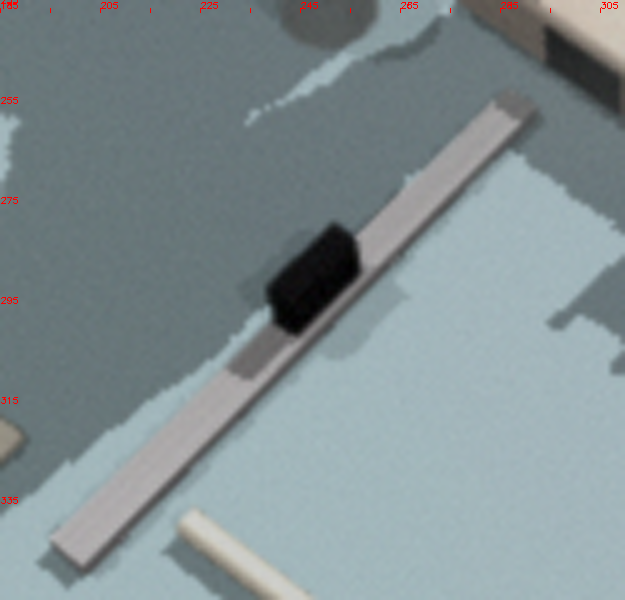

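Run:
```python
from h import *
s=cam("scene");t=cam("top")
for c,a,b in((t,(365,213.2),(464,215.2)),(s,(288.8,255.4),(198.6,345.6))):
    A=onz(c,a,.01);B=onz(c,b,.01);print(A.round(4),B.round(4),np.linalg.norm(A-B).round(4),((A+B)/2).round(4),np.degrees(np.arctan2(*(A-B)[[1,0]])).round(2))
print("grip mid z25",onz(t,(415.75,213.26),.027),onz(s,(247.4,290.6),.025))
```

```text
[ 0.4929 -0.2095  0.01  ] [ 0.4915 -0.5007  0.01  ] 0.2912 [ 0.4922 -0.3551  0.01  ] 89.72
[ 0.4988 -0.215   0.01  ] [ 0.4958 -0.4996  0.01  ] 0.2846 [ 0.4973 -0.3573  0.01  ] 89.4
grip mid z25 [ 0.49225405 -0.35485071  0.027     ] [ 0.49432719 -0.35542408  0.025     ]
```

Run:
```python
from h import *
print(rowto([.495,-.3555,.19],-90.4))
```

```text
[4.72, 41.03, -0.55, 0.1, 0.0, 85.3]
```

>>> play_rows:
  moves:
    - [0.5,4,-1,0,0,85,0.3]
    - [1,9,-1,0,0,85,0.3]
    - [2,14,-1,0,0,85,0.3]
    - [2,19,-1,0,0,85,0.3]
    - [3,24,-1,0,0,85,0.3]
    - [4,30,-1,0,0,85,0.3]
    - [4,36,-1,0,0,85,0.3]
    - [4.7,41,-1,0,0,85,0.3]
    - [4.7,41,4,0,0,85,0.3]
    - [4.7,41,8,0,0,85,0.3]

```text
clock: 39.3
position: [0.4941, -0.3555, 0.1019]
tcp_rot: [-0.706, 0.708, 0.001, -0.0]
wrist_force: [-1.0, 0.9, -0.8]
grip_width: 0.697
```

Run:
```python
from h import *
st();print(rowto([.495,-.3555,.05],-90.4),rowto([.495,-.3555,.014],-90.4))
s=cam("scene");crop(s,185,185,125,120,5,"s22")
```

```text
t 39.3 p [ 0.4941 -0.3555  0.1019] psi -90.2 tilt 0.18 F [-1.   0.9 -0.8] g 0.697 q [-0.3   0.09 -0.1  -0.   -1.39  0.29]
[0.01, -0.11, 5.19, 0.2, 0.1, 0.2] [0.01, -0.12, 8.79, 0.2, 0.1, 0.2]
```

View pics/s22.png

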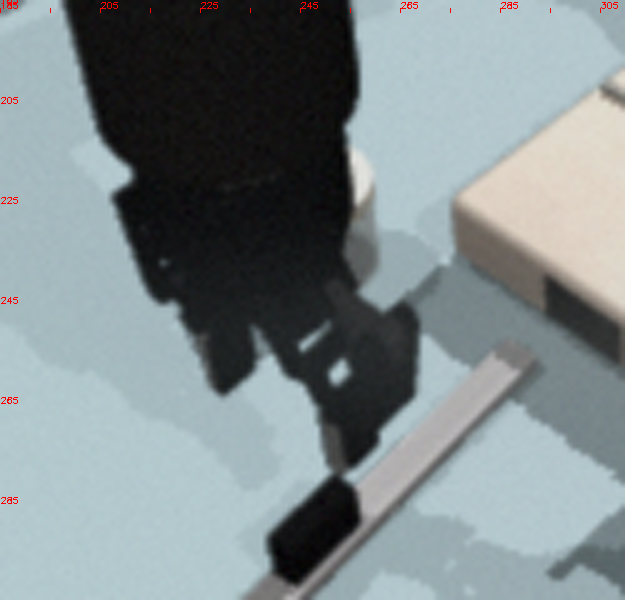

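>>> play_rows:
  moves:
    - [0,-0.1,4,0,0,0,0.4]
    - [0,-0.1,7,0,0,0,0.4]
    - [0,-0.1,8.3,0,0,0,0.4]
    - [0,-0.1,8.3,0,0,0,0.4]
    - [0,-0.1,8.3,0,0,0,0.4]

```text
clock: 39.98
position: [0.4971, -0.3555, 0.0242]
tcp_rot: [-0.707, 0.707, -0.001, 0.0]
wrist_force: [-0.8, -0.3, -0.1]
grip_width: 0.603
```

Run:
```python
from h import *
st();print(rowto([.495,-.3555,.015],-90.4))
s=cam("scene");crop(s,185,205,125,120,5,"s23")
```

```text
t 39.98 p [ 0.4971 -0.3555  0.0242] psi -90.0 tilt 0.14 F [-0.8 -0.3 -0.1] g 0.603 q [-0.29  0.14 -0.19  0.   -1.24  0.29]
[-0.0, 0.22, 0.92, -0.1, -0.1, 0.4]
```

View pics/s23.png

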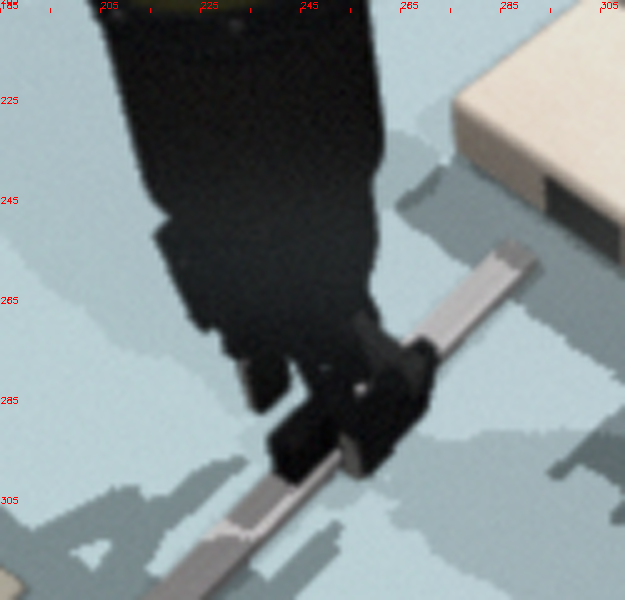

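>>> play_rows:
  moves:
    - [0,0.2,0.5,0,0,0.4,0.4]
    - [0,0.2,0.7,0,0,0.4,0.4]
    - [0,0.2,0.7,0,0,0.4,0.7]
    - [0,0.2,0.7,0,0,0.4,1]
    - [0,0.2,0.7,0,0,0.4,1]
    - [0,0.2,0.7,0,0,0.4,1]
    - [0,0.2,0.7,0,0,0.4,1]
    - [0,0.2,0.7,0,0,0.4,1]
  force: 60

```text
clock: 41.02
position: [0.4943, -0.3551, 0.0156]
tcp_rot: [-0.704, 0.71, -0.0, -0.0]
wrist_force: [0.2, 0.1, 2.2]
grip_width: 0.173
```

Run:
```python
from h import *
st()
s=cam("scene");crop(s,185,225,125,120,5,"s24")
```

```text
t 41.02 p [ 0.4943 -0.3551  0.0156] psi -90.5 tilt 0.02 F [0.2 0.1 2.2] g 0.173 q [-0.29  0.14 -0.2   0.   -1.22  0.29]
```

View pics/s24.png

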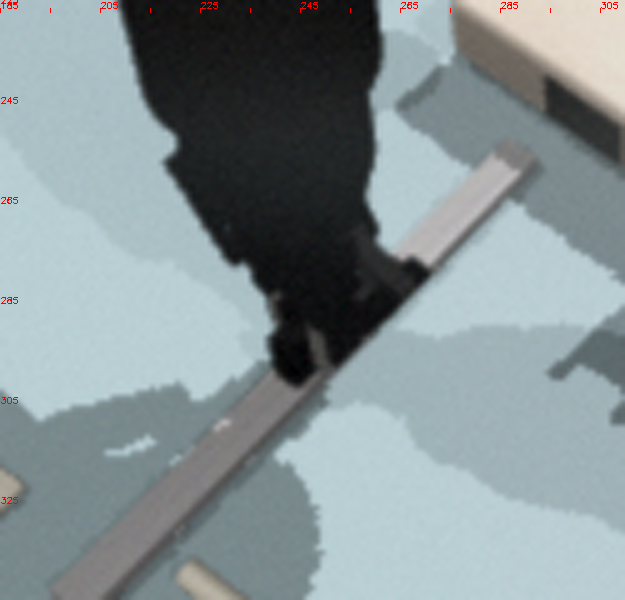

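Run:
```python
from h import *
print(tow(SH,[68,0,120]),rowto(tow(SH,[68,0,220])[0],-95.2))
```

```text
[[ 0.63252014 -0.04086302  0.12      ]] [-31.53, -13.57, -20.45, -0.0, -0.0, 4.7]
```

>>> play_rows:
  moves:
    - [0,0,-3,0,0,0,1]
    - [0,0,-8,0,0,0,1]
    - [0,0,-14,0,0,0,1]
    - [0,0,-20,0,0,0,1]
    - [0,0,-20,0,0,0,1]

```text
clock: 41.7
position: [0.4958, -0.3562, 0.2216]
tcp_rot: [-0.704, 0.71, -0.005, 0.001]
wrist_force: [1.0, 0.4, -2.6]
grip_width: 0.179
```

Run:
```python
from h import *
st();print(rowto(tow(SH,[68,0,215])[0],-95.2))
s=cam("scene");t=cam("top");cv2.imwrite("pics/s25.png",s["frame"][:,:,::-1])
```

```text
t 41.7 p [ 0.4958 -0.3562  0.2216] psi -90.5 tilt 0.57 F [ 1.   0.4 -2.6] g 0.179 q [-0.29  0.06  0.09  0.   -1.59  0.29]
[-31.65, -13.4, 0.63, -0.5, -0.2, 4.7]
```

View pics/s25.png

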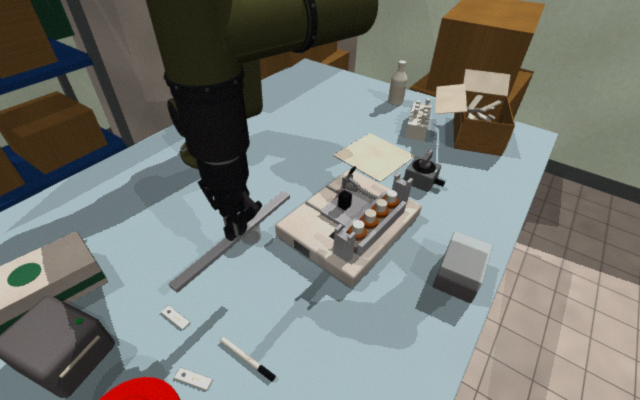

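The bar is lifted (force -2.6 N) and level. Now I move it over the posts.

>>> play_rows:
  moves:
    - [-4,-2,0,0,0,4.7,1]
    - [-9,-4,0,0,0,4.7,1]
    - [-14,-6,0,0,0,4.7,1]
    - [-19,-8,0,0,0,4.7,1]
    - [-24,-10,0,0,0,4.7,1]
    - [-28,-12,0,0,0,4.7,1]
    - [-30.5,-13,0,0,0,4.7,1]
    - [-31.6,-13.4,0,0,0,4.7,1]
    - [-31.6,-13.4,0,0,0,4.7,1]
    - [-31.6,-13.4,0,0,0,4.7,1]

```text
clock: 43.05
position: [0.6304, -0.0412, 0.2153]
tcp_rot: [-0.674, 0.739, -0.0, -0.0]
wrist_force: [0.6, 0.2, -1.4]
grip_width: 0.18
```

Run:
```python
from h import *
st();print(rowto(tow(SH,[68,0,160])[0],-95.2))
```

```text
t 43.05 p [ 0.6304 -0.0412  0.2153] psi -95.2 tilt 0.02 F [ 0.6  0.2 -1.4] g 0.18 q [ 0.25  0.12  0.14  0.   -1.59 -0.34]
[-0.05, -0.2, 5.53, 0.0, -0.0, -0.0]
```

>>> play_rows:
  moves:
    - [0,-0.2,3,0,0,0,1]
    - [0,-0.2,5,0,0,0,1]
    - [0,-0.2,5.3,0,0,0,1]
    - [0,-0.2,5.3,0,0,0,1]
    - [0,-0.2,5.3,0,0,0,1]

```text
clock: 43.68
position: [0.6333, -0.0404, 0.1638]
tcp_rot: [-0.675, 0.738, -0.001, 0.001]
wrist_force: [0.2, -0.3, -1.7]
grip_width: 0.174
```

Run:
```python
from h import *
st();print(rowto(tow(SH,[68,0,135.6])[0],-95.2))
s=cam("scene");crop(s,315,140,130,130,6,"s26")
t=cam("top");crop(t,235,125,140,120,5,"t26")
# bar end predictions from tool
p=ctrl.get_state()["position"]; Rm=R.from_quat(ctrl.get_state()["tcp_rot"]).as_matrix()
```

```text
t 43.67 p [ 0.6333 -0.0404  0.1638] psi -95.2 tilt 0.12 F [ 0.2 -0.3 -1.7] g 0.174 q [ 0.25  0.13  0.06  0.   -1.5  -0.34]
[0.06, 0.08, 2.82, -0.1, 0.0, 0.0]
```

View pics/s26.png

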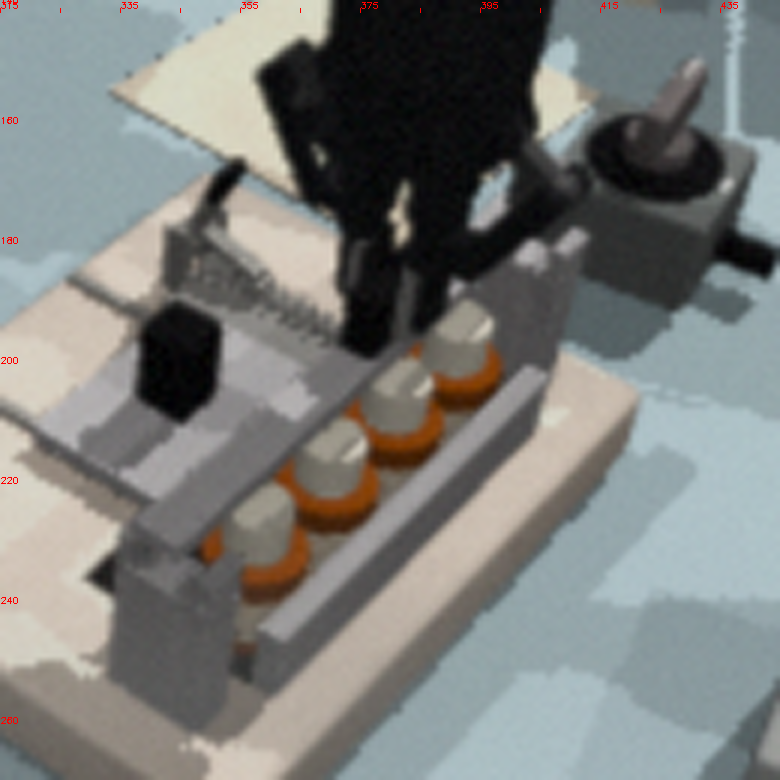

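View pics/t26.png

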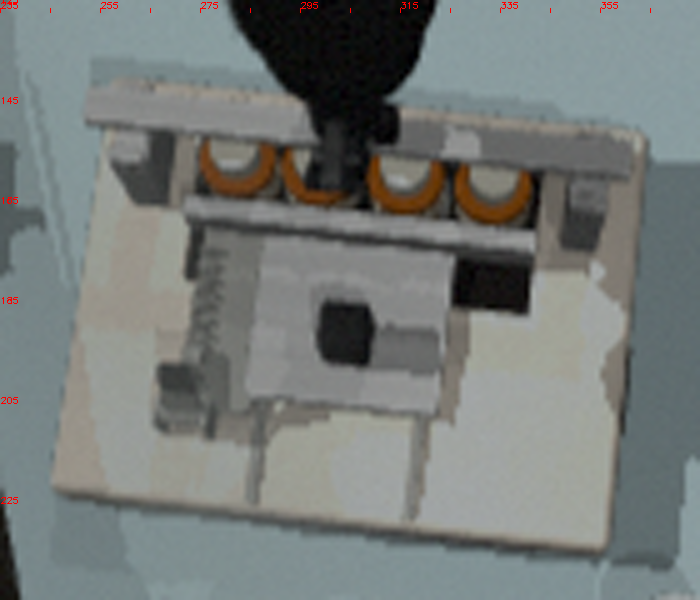

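Run:
```python
from h import *
t=cam("top");s=cam("scene")
A=onz(t,(252.4,145.7),.158);B=onz(t,(361,157.6),.158);d=B-A
print("bar top",A.round(4),B.round(4),np.linalg.norm(d),(A+B)/2,np.degrees(np.arctan2(d[0],-d[1])))
L=onz(t,(261.6,151.8),.12);Q=onz(t,(353,160.6),.12);d=Q-L
print("posts top",L,Q,np.linalg.norm(d),(L+Q)/2,np.degrees(np.arctan2(d[0],-d[1])))
print("SH posts",tow(SH,[[68,125,120],[68,-125,120]]))
inv=SH[:3,:3].T
print("bar ctr in shaker",inv@((A+B)/2-SH[:3,3])*1000, "posts",inv@((L+Q)/2-SH[:3,3])*1000)
g=(0,255,0);r=(0,0,255);P=[(box(58,78,-145,145,148),g),(box(58,78,-145,145,158),g)]
for y in(125,-125): P+=[(box(54,82,y-10,y+10,136),(255,0,0)),(box(54,82,y-10,y+10,120),r)]
overlay(t,SH,P,235,125,140,120,5,"t27");overlay(s,SH,P,315,140,130,130,6,"s27")
```

```text
bar top [0.6444 0.1019 0.158 ] [ 0.616  -0.1844  0.158 ] 0.28764262798643414 [ 0.63019703 -0.04126005  0.158     ] -5.651174174573359
posts top [0.64060618 0.08389018 0.12      ] [ 0.61939109 -0.16611136  0.12      ] 0.2509000735675234 [ 0.62999864 -0.04111059  0.12      ] -4.850488429751427
SH posts [[ 0.64384921  0.08362253  0.12      ]
 [ 0.62119107 -0.16534857  0.12      ]]
bar ctr in shaker [ 65.72243994  -0.60595096 158.        ] posts [ 65.51131232  -0.47508494 120.        ]
```

View pics/s27.png

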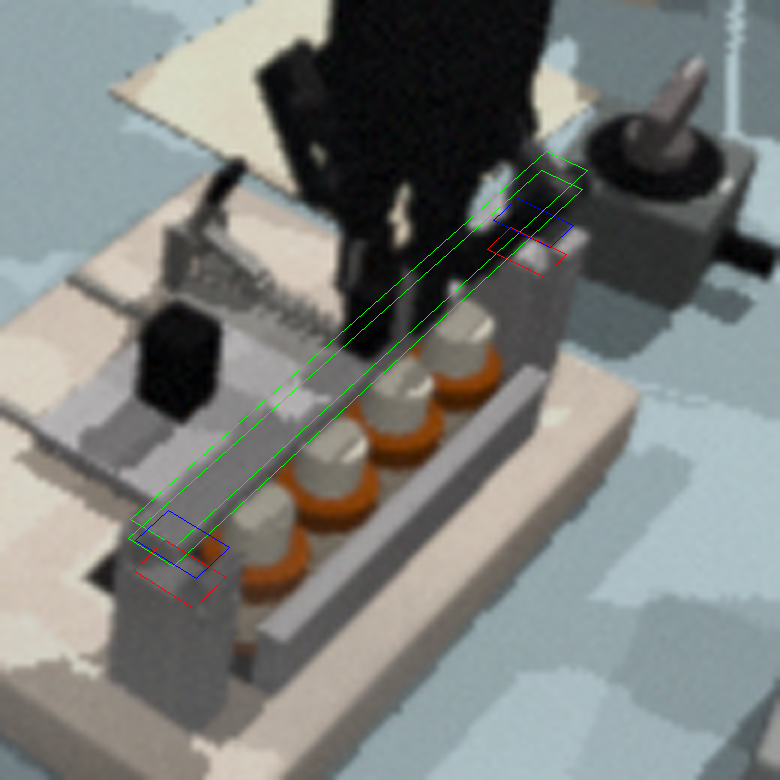

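View pics/t27.png

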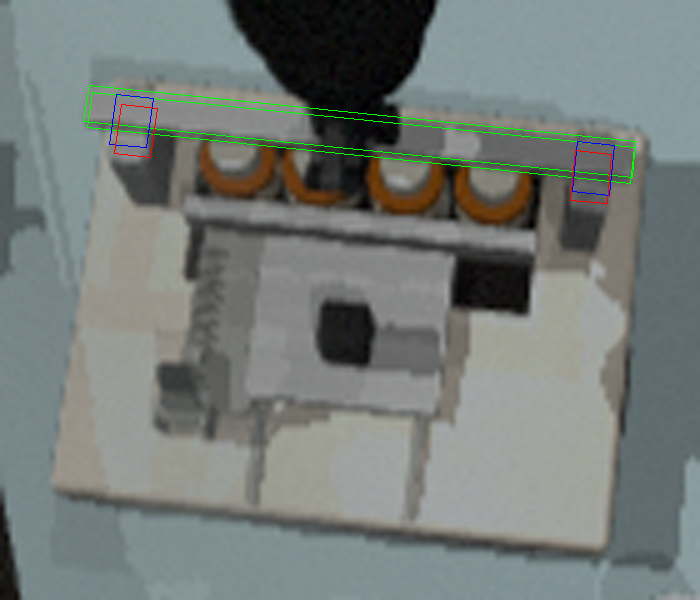

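Bar and posts agree to about 1 mm in the same view, so I lower it.

>>> play_rows:
  moves:
    - [0,0,0.8,0,0,0,1]
    - [0,0,1.4,0,0,0,1]
    - [0,0,2,0,0,0,1]
    - [0,0,2.3,0,0,0,1]
    - [0,0,2.3,0,0,0,1]

```text
clock: 44.5
position: [0.6326, -0.0403, 0.139]
tcp_rot: [-0.675, 0.738, 0.0, -0.0]
wrist_force: [-0.0, 0.6, -1.5]
grip_width: 0.174
```

Run:
```python
from h import *
st();print(rowto(tow(SH,[68,0,135.6])[0],-95.2))
```

```text
t 44.5 p [ 0.6326 -0.0403  0.139 ] psi -95.2 tilt 0.03 F [-0.   0.6 -1.5] g 0.174 q [ 0.25  0.14  0.02  0.   -1.45 -0.34]
[0.05, 0.01, 0.34, 0.0, -0.0, 0.0]
```

>>> play_rows:
  moves:
    - [0,0,0.2,0,0,0,1]
    - [0,0,0.3,0,0,0,1]
    - [0,0,0.4,0,0,0,1]
    - [0,0,0.4,0,0,0,1]

```text
clock: 45.0
position: [0.6328, -0.0403, 0.1356]
tcp_rot: [-0.675, 0.738, -0.0, 0.0]
wrist_force: [-0.2, 0.5, -0.8]
grip_width: 0.174
```

Run:
```python
from h import *
st()
s=cam("scene");crop(s,315,140,130,130,6,"s28")
```

```text
t 45.0 p [ 0.6328 -0.0403  0.1356] psi -95.2 tilt 0.02 F [-0.2  0.5 -0.8] g 0.174 q [ 0.25  0.14  0.02  0.   -1.45 -0.34]
```

View pics/s28.png

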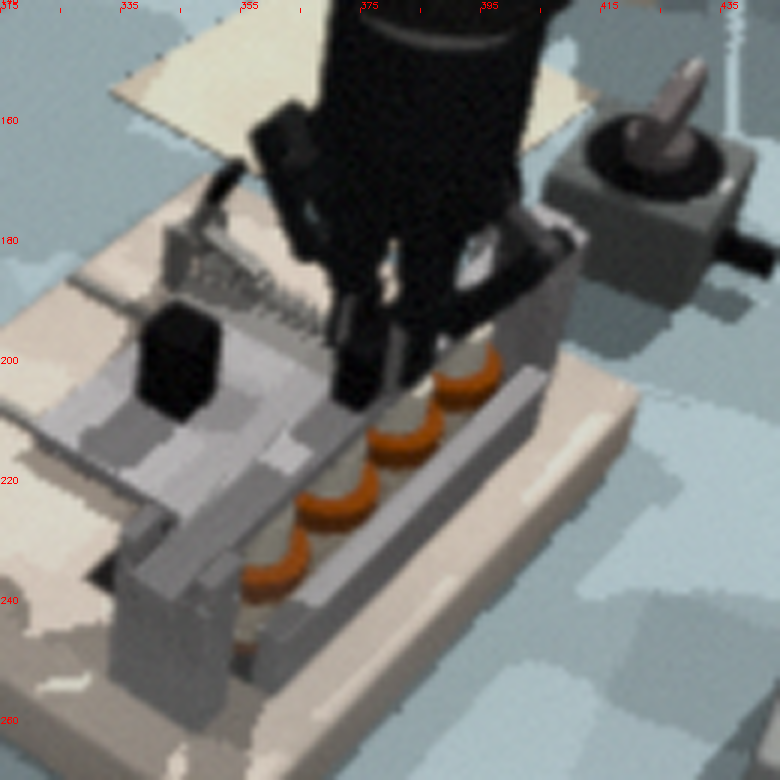

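>>> play_rows:
  moves:
    - [0,0,0.2,0,0,0,1]
    - [0,0,0.2,0,0,0,1]
    - [0,0,0.1,0,0,0,0.5]
    - [0,0,0.1,0,0,0,0.5]
    - [0,0,0,0,0,0,0.5]
    - [0,0,-3,0,0,0,0.5]
    - [0,0,-8,0,0,0,0.5]
    - [0,0,-12,0,0,0,0.5]
    - [0,0,-12,0,0,0,0.5]

```text
clock: 46.18
position: [0.634, -0.0406, 0.26]
tcp_rot: [-0.674, 0.738, -0.002, 0.003]
wrist_force: [-0.2, -0.4, -0.8]
grip_width: 0.501
```

Run:
```python
from h import *
st()
s=cam("scene");crop(s,315,140,130,130,6,"s29")
t=cam("top");crop(t,145,125,230,120,3,"t29")
```

```text
t 46.17 p [ 0.634  -0.0406  0.26  ] psi -95.2 tilt 0.42 F [-0.2 -0.4 -0.8] g 0.501 q [ 0.25  0.13  0.24  0.   -1.67 -0.34]
```

View pics/s29.png

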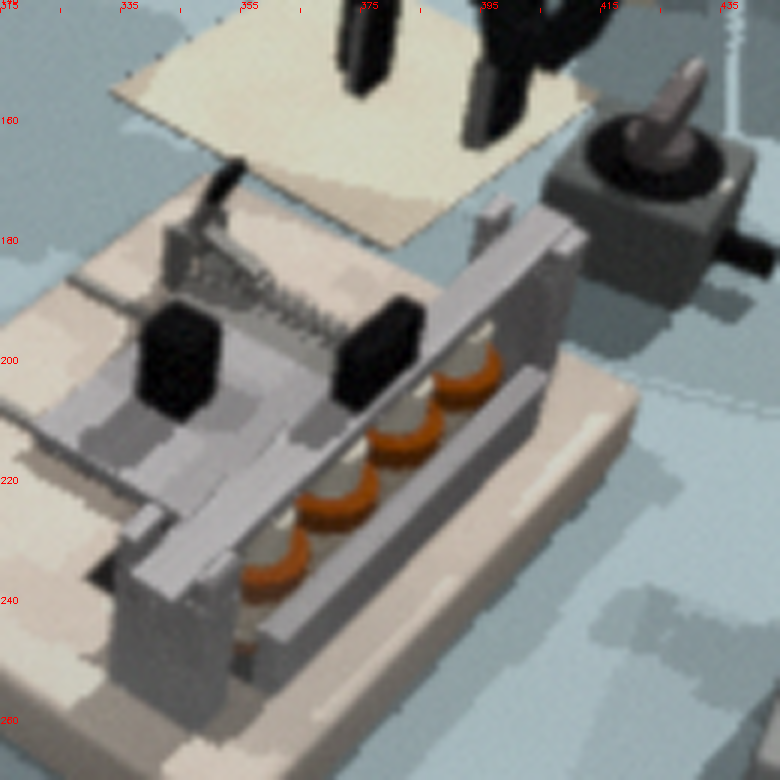

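View pics/t29.png

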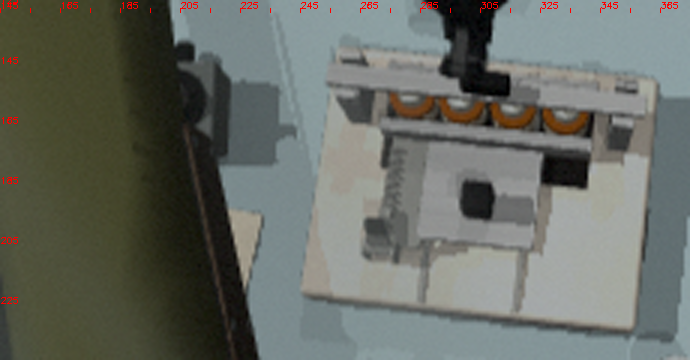

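The bar lies in both notches, with its ends past the posts on each side. Next I measure the handle.

Run:
```python
from h import *
im=cv2.imread("pics/top0.png");f=cv2.resize(im[140:182,178:226],None,fx=14,fy=14,interpolation=cv2.INTER_CUBIC)
f=cv2.convertScaleAbs(f,alpha=1.6)
for i in range(0,48,4): cv2.putText(f,str(178+i),(i*14,10),0,.35,(0,0,255),1)
for i in range(0,42,4): cv2.putText(f,str(140+i),(0,i*14+5),0,.35,(0,0,255),1)
cv2.imwrite("pics/hz.png",f)
im=cv2.imread("pics/scene0.png");f=cv2.resize(im[145:195,400:450],None,fx=12,fy=12,interpolation=cv2.INTER_CUBIC)
f=cv2.convertScaleAbs(f,alpha=1.6)
for i in range(0,50,5): cv2.putText(f,str(400+i),(i*12,10),0,.35,(0,0,255),1)
for i in range(0,50,5): cv2.putText(f,str(145+i),(0,i*12+5),0,.35,(0,0,255),1)
cv2.imwrite("pics/hzs.png",f)
```

```text
(no output)
```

View pics/hz.png

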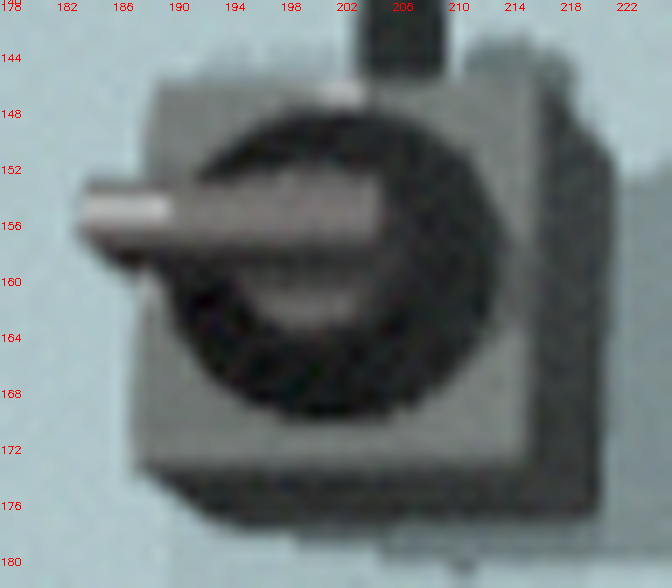

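View pics/hzs.png

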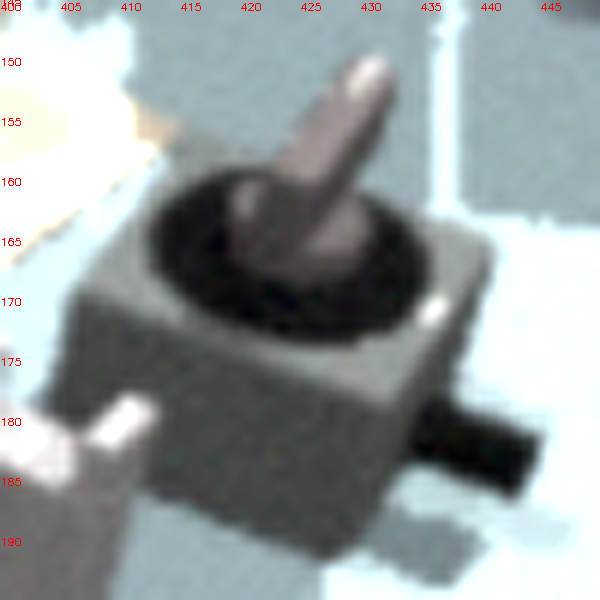

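Run:
```python
from h import *
t=cam("top");s=cam("scene")
A=onz(t,(183.6,155),.095);B=onz(t,(205,154.8),.095);d=A-B
print("tips",A,B,np.linalg.norm(d),"axis",B+d/np.linalg.norm(d)*.023,A-d/np.linalg.norm(d)*.039,np.degrees(np.arctan2(d[1],d[0])))
print("dial top",onz(t,(200.9,158.8),.062),"scene",onz(s,(424,165.8),.062))
print("scene tip",onz(s,(430.7,150.7),.095))
c=[onz(t,u,.059) for u in((188.5,145.8),(215.5,145.5),(215,172.8),(187.5,173))]
print("box",np.mean(c,0))
c=[onz(s,u,.059) for u in((406,169),(432.5,178.5),(440.5,165.5),(413.5,156.5))]
print("box s",np.array(c).round(3).tolist(),np.mean(c,0))
```

```text
tips [0.63623279 0.30671409 0.095     ] [0.63773732 0.24676788 0.095     ] 0.059965088099594464 axis [0.63716024 0.26976064 0.095     ] [0.6372113  0.26772636 0.095     ] 91.43770576685401
dial top [0.63615105 0.26909391 0.062     ] scene [0.64229264 0.26237088 0.062     ]
scene tip [0.64021504 0.30059627 0.095     ]
box [0.63598111 0.26796389 0.059     ]
box s [[0.604, 0.219, 0.059], [0.686, 0.223, 0.059], [0.681, 0.298, 0.059], [0.595, 0.292, 0.059]] [0.64155831 0.25825194 0.059     ]
```

Run:
```python
from h import *
print(rowto([.6385,.267,.16],-88.6))
```

```text
[-30.65, 2.13, 9.36, 0.1, -0.0, -6.6]
```

>>> play_rows:
  moves:
    - [-5,0.5,4,0,0,-6.6,0.4]
    - [-11,0.8,5,0,0,-6.6,0.4]
    - [-17,1.2,5,0,0,-6.6,0.4]
    - [-23,1.6,5,0,0,-6.6,0.4]
    - [-28,2,6,0,0,-6.6,0.4]
    - [-30.6,2.1,9,0,0,-6.6,0.4]
    - [-30.6,2.1,10,0,0,-6.6,0.4]
    - [-30.6,2.1,10,0,0,-6.6,0.4]
    - [-30.6,2.1,10,0,0,-6.6,0.4]

```text
clock: 47.5
position: [0.6399, 0.2654, 0.1566]
tcp_rot: [0.716, -0.699, 0.0, -0.001]
wrist_force: [1.3, 0.3, 0.1]
grip_width: 0.602
```

Run:
```python
from h import *
st();print(rowto([.6385,.267,.072],-88.6))
s=cam("scene");crop(s,370,100,100,100,6,"s30")
```

```text
t 47.5 p [0.6399 0.2654 0.1566] psi -88.6 tilt 0.09 F [1.3 0.3 0.1] g 0.602 q [ 0.68  0.29  0.23  0.   -1.51 -0.66]
[-0.16, 0.15, 8.46, -0.1, 0.0, -0.0]
```

View pics/s30.png

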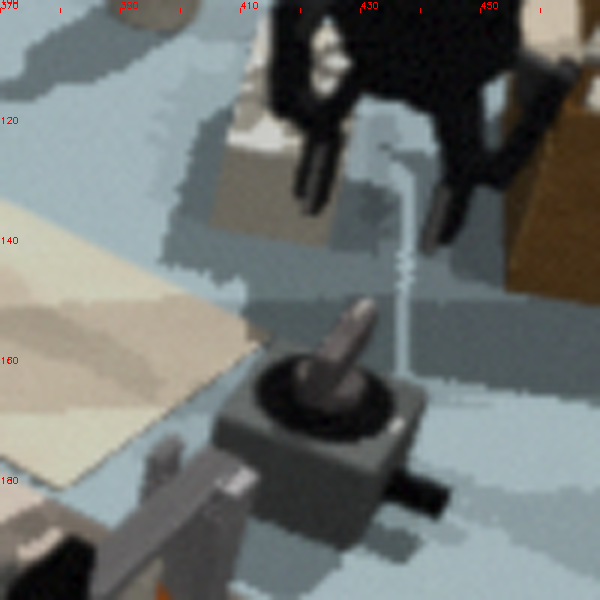

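>>> play_rows:
  moves:
    - [-0.1,0.1,4,0,0,0,0.4]
    - [-0.1,0.1,7,0,0,0,0.4]
    - [-0.1,0.1,8.3,0,0,0,0.4]
    - [-0.1,0.1,8.3,0,0,0,0.4]
    - [-0.1,0.1,8.3,0,0,0,0.4]
  force: 25

```text
clock: 48.18
position: [0.6393, 0.2676, 0.0746]
tcp_rot: [0.716, -0.698, 0.001, -0.001]
wrist_force: [0.1, -0.1, 0.1]
grip_width: 0.6
```

Run:
```python
from h import *
st();print(rowto([.6385,.267,.072],-88.6))
s=cam("scene");crop(s,370,100,100,100,6,"s31")
```

```text
t 48.17 p [0.6393 0.2676 0.0746] psi -88.6 tilt 0.18 F [ 0.1 -0.1  0.1] g 0.6 q [ 0.68  0.31  0.11  0.   -1.36 -0.66]
[0.05, 0.08, 0.26, -0.2, 0.1, 0.0]
```

View pics/s31.png

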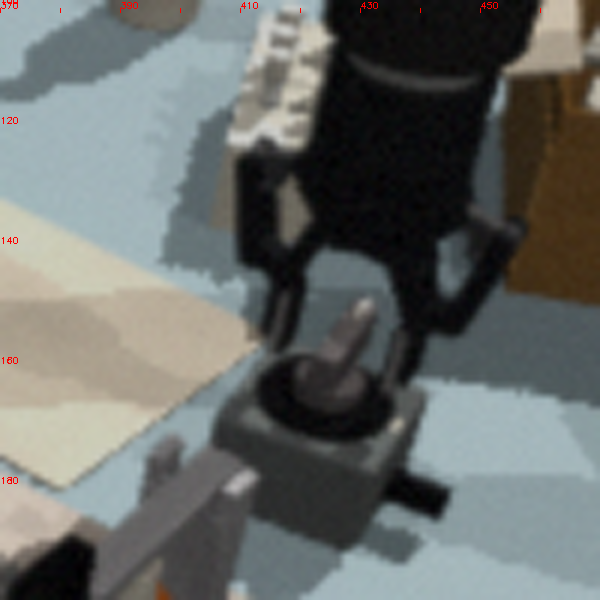

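>>> play_rows:
  moves:
    - [0,0,0.1,0,0,0,0.7]
    - [0,0,0.1,0,0,0,1]
    - [0,0,0.1,0,0,0,1]
    - [0,0,0.1,0,0,0,1]
    - [0,0,0.1,0,0,0,1]

```text
clock: 48.85
position: [0.6386, 0.2674, 0.0718]
tcp_rot: [0.716, -0.698, 0.0, -0.0]
wrist_force: [0.2, 0.6, 3.2]
grip_width: 0.161
```

Run:
```python
from h import *
st()
```

```text
t 48.85 p [0.6386 0.2674 0.0718] psi -88.6 tilt 0.04 F [0.2 0.6 3.2] g 0.161 q [ 0.68  0.32  0.11  0.   -1.36 -0.66]
```

Gripped at 13.7 mm across the 14 mm bar. Now I turn it clockwise.

>>> play_rows:
  moves:
    - [0,0,0,0,0,10,1]
    - [0,0,0,0,0,20,1]
    - [0,0,0,0,0,30,1]
    - [0,0,0,0,0,40,1]

```text
clock: 49.35
position: [0.6375, 0.2678, 0.0718]
tcp_rot: [-0.432, 0.902, 0.0, -0.001]
wrist_force: [-5.6, 0.6, 4.7]
grip_width: 0.16
```

>>> play_rows:
  moves:
    - [0,0,0,0,0,10,1]
    - [0,0,0,0,0,20,1]
    - [0,0,0,0,0,30,1]
    - [0,0,0,0,0,40,1]
    - [0,0,0,0,0,50,1]
    - [0,0,0,0,0,50,1]
    - [0,0,0,0,0,50,1]

```text
clock: 50.22
position: [0.6369, 0.2691, 0.0717]
tcp_rot: [-0.013, 1.0, 0.001, -0.001]
wrist_force: [-7.7, 5.8, 5.9]
grip_width: 0.157
```

Run:
```python
from h import *
st(); print(ctrl.get_state()["ft_torque"])
s=cam("scene");crop(s,370,100,100,100,6,"s32")
```

```text
t 50.23 p [0.6369 0.2691 0.0717] psi -178.5 tilt 0.15 F [-7.7  5.8  5.9] g 0.157 q [ 0.69  0.32  0.11 -0.   -1.36 -2.23]
[1.54262764 2.50911381 0.19751868]
```

View pics/s32.png

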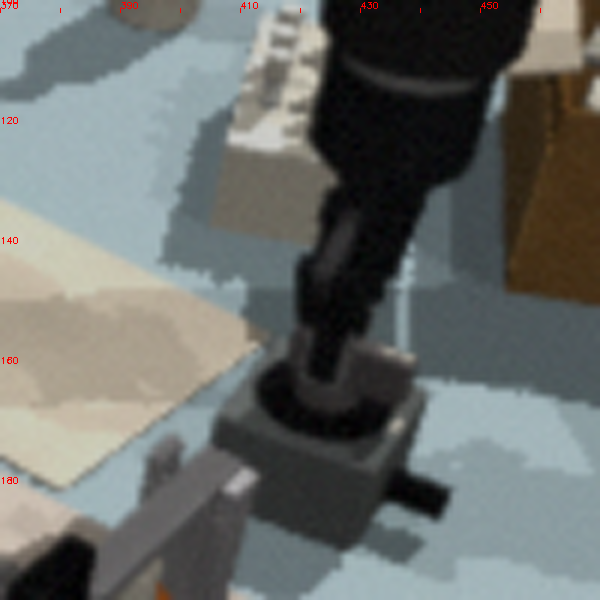

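The handle is turned, with its long end pointing to +x at (437,160). I release it and move clear.

>>> play_rows:
  moves:
    - [0,0,0,0,0,0,0.4]
    - [0,0,0,0,0,0,0.4]
    - [0,0,0,0,0,0,0.4]
    - [0,0,-5,0,0,0,0.4]
    - [0,0,-11,0,0,0,0.4]
    - [6,-6,-12,0,0,0,0.4]
    - [11,-10,-12,0,0,0,0.4]
    - [16,-14,-12,0,0,0,0.4]
    - [21,-18,-12,0,0,0,0.4]
    - [21,-18,-12,0,0,0,0.4]

```text
clock: 51.52
position: [0.4314, 0.0804, 0.192]
tcp_rot: [-0.012, 1.0, 0.001, 0.001]
wrist_force: [0.3, -1.0, 0.6]
grip_width: 0.601
```

Run:
```python
from h import *
st()
s=cam("scene");t=cam("top");cv2.imwrite("pics/s33.png",s["frame"][:,:,::-1]);cv2.imwrite("pics/t33.png",t["frame"][:,:,::-1]);crop(s,315,130,140,120,5,"s34")
```

```text
t 51.52 p [0.4314 0.0804 0.192 ] psi -178.6 tilt 0.13 F [ 0.3 -1.   0.6] g 0.601 q [ 0.65 -0.41 -0.38  0.   -1.6  -2.2 ]
```

View pics/s34.png

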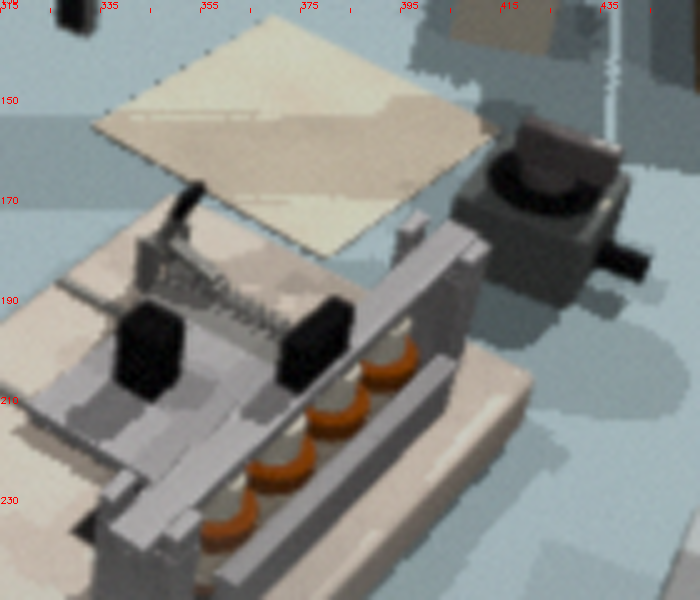

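View pics/t33.png

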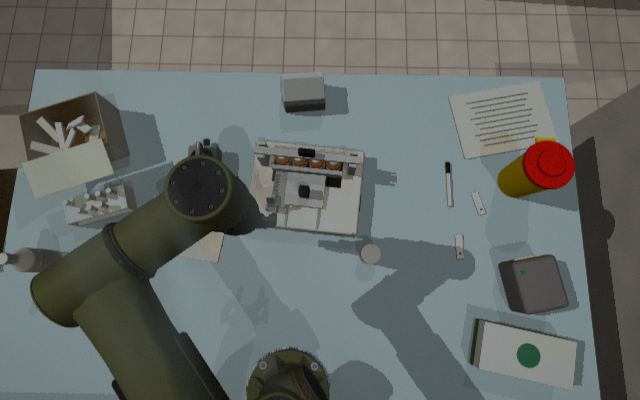

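Run:
```python
from h import *
t=cam("top")
P=[(box(58,78,-145,145,130),(0,255,0)),([[90,-100,85],[90,100,85]],(0,0,255))]
for y in(125,-125): P+=[(box(54,82,y-10,y+10,136),(255,0,0))]
overlay(t,SH,P,240,130,130,60,6,"t35")
```

```text
(no output)
```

View pics/t35.png

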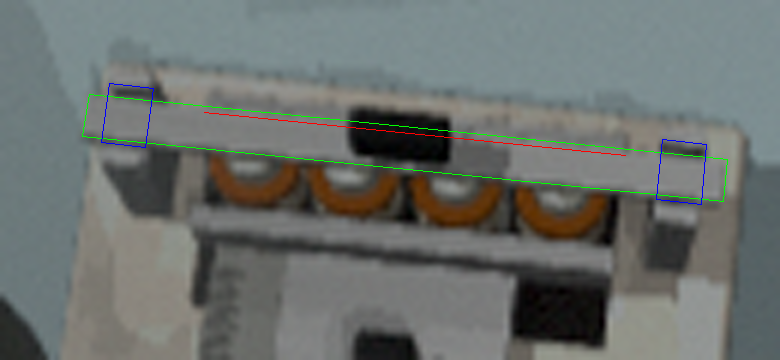

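The bar matches the centred prediction to about 1 mm, so I hand the job in.

```bash
python3 -c "
from station import workorder,ctrl
print(workorder.job_done(), ctrl.get_state()['clock'])"
```

```text
the job is handed in; nothing more can be done
the job is handed in; nothing more can be done
```

The job is done and handed in at about 52 s on the robot's clock. I did the steps in the order asked:
- **Pawl and jaw:** I flipped the pawl back and slid the jaw open to its stop.
- **Bottles:** All four bottles now stand upright in one row. One was knocked a few centimetres on the pad during the run, so I measured it again before picking it up.
- **Clamping:** I closed the jaw until it stopped at about 17 N. Its travel from fully open was 52 mm, which matches the 44 mm bottles. I then dropped the pawl and did not push the jaw again afterwards.
- **Bar and handle:** I laid the bar across both posts, then turned the power handle 90° clockwise to on.

**Last checks:**
- The pictures show the pawl tab back where it started and the bottles upright in the jaws.
- The bar lies in both notches, centred to about 1 mm, and the handle is at 90° with the arm clear of everything.
- The cup, cassettes and marker look unmoved, though I judged that from the pictures without measuring them.
- No check failed. The two cameras differed by 3–10 mm on several points. I averaged them where they differed, and refined the shaker's sideways position from the knob grip.

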